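# Roll milled shafts flat-up in V-blocks and lay plate blanks on their seats

## Task

The round shafts lying in the pairs of V-blocks are to have plates tacked on. Roll each shaft where it lies until the flat milled in it faces straight up, and keep it centred on its V-blocks; then lay one of the plate blanks down flat in each shaft's milled seat, between the two shoulders, squarely across the shaft and with its middle over the shaft. There may be three or four shafts.

Things in the scene. Friction and masses are not known exactly. Their poses are not given: they have to be found in the camera images.
- vee0_axis (a point): fixed pair of grey steel V-blocks on a dark base plate 150 x 78 x 10 mm. Point: midway between the blocks, 64 mm above the table, where the axis of a shaft resting in them passes; x along that axis, z up. Blocks centred 60 mm either side along x, 14 mm thick, 62 mm wide, tops 6 mm below the axis, 90 degree vees; under the shaft between them is only the base plate. At the start shaft0, 4 or 6 lies in it
- vee1_axis (a point): fixed pair of grey steel V-blocks on a dark base plate 150 x 78 x 10 mm. Point: midway between the blocks, 64 mm above the table, where the axis of a shaft resting in them passes; x along that axis, z up. Blocks centred 60 mm either side along x, 14 mm thick, 62 mm wide, tops 6 mm below the axis, 90 degree vees; under the shaft between them is only the base plate. At the start shaft1, 5 or 7 lies in it
- vee2_axis (a point): fixed pair of grey steel V-blocks on a dark base plate 150 x 78 x 10 mm. Point: midway between the blocks, 64 mm above the table, where the axis of a shaft resting in them passes; x along that axis, z up. Blocks centred 60 mm either side along x, 14 mm thick, 62 mm wide, tops 6 mm below the axis, 90 degree vees; under the shaft between them is only the base plate. At the start shaft2 or nothing lies in it
- vee3_axis (a point): fixed pair of grey steel V-blocks on a dark base plate 150 x 78 x 10 mm. Point: midway between the blocks, 64 mm above the table, where the axis of a shaft resting in them passes; x along that axis, z up. Blocks centred 60 mm either side along x, 14 mm thick, 62 mm wide, tops 6 mm below the axis, 90 degree vees; under the shaft between them is only the base plate. At the start shaft3 or nothing lies in it
- shaft0_mid (a point): middle of a loose aluminium shaft, 40 mm diameter, 140 mm long, 0.45 kg, in vee0. x: along its axis; z: normal of its milled flat, out of the shaft. The flat is 14 mm from the axis, 28 mm wide, from x = -50 to 16 mm (middle -17), between 6 mm high shoulders; all else is round. Lying centred, x = 16 to 53 mm is free to grip between the blocks. It stays at any angle; turned in the grip it rolls in the vees
- shaft1_mid (a point): middle of a loose aluminium shaft, 40 mm diameter, 140 mm long, 0.45 kg, in vee1. x: along its axis; z: normal of its milled flat, out of the shaft. The flat is 14 mm from the axis, 28 mm wide, from x = -50 to 16 mm (middle -17), between 6 mm high shoulders; all else is round. Lying centred, x = 16 to 53 mm is free to grip between the blocks. It stays at any angle; turned in the grip it rolls in the vees
- shaft2_mid (a point): middle of a loose aluminium shaft, 40 mm diameter, 140 mm long, 0.45 kg, in vee2. x: along its axis; z: normal of its milled flat, out of the shaft. The flat is 14 mm from the axis, 28 mm wide, from x = -50 to 16 mm (middle -17), between 6 mm high shoulders; all else is round. Lying centred, x = 16 to 53 mm is free to grip between the blocks. It stays at any angle; turned in the grip it rolls in the vees
- shaft3_mid (a point): middle of a loose aluminium shaft, 40 mm diameter, 140 mm long, 0.45 kg, in vee3. x: along its axis; z: normal of its milled flat, out of the shaft. The flat is 14 mm from the axis, 28 mm wide, from x = -50 to 16 mm (middle -17), between 6 mm high shoulders; all else is round. Lying centred, x = 16 to 53 mm is free to grip between the blocks. It stays at any angle; turned in the grip it rolls in the vees
- shaft4_mid (a point): middle of a loose aluminium shaft, 40 mm diameter, 140 mm long, 0.45 kg, in vee0. x: along its axis; z: normal of its milled flat, out of the shaft. The flat is 14 mm from the axis, 28 mm wide, from x = -50 to 16 mm (middle -17), between 6 mm high shoulders; all else is round. Lying centred, x = 16 to 53 mm is free to grip between the blocks. It stays at any angle; turned in the grip it rolls in the vees
- shaft5_mid (a point): middle of a loose aluminium shaft, 40 mm diameter, 140 mm long, 0.45 kg, in vee1. x: along its axis; z: normal of its milled flat, out of the shaft. The flat is 14 mm from the axis, 28 mm wide, from x = -50 to 16 mm (middle -17), between 6 mm high shoulders; all else is round. Lying centred, x = 16 to 53 mm is free to grip between the blocks. It stays at any angle; turned in the grip it rolls in the vees
- shaft6_mid (a point): middle of a loose aluminium shaft, 40 mm diameter, 140 mm long, 0.45 kg, in vee0. x: along its axis; z: normal of its milled flat, out of the shaft. The flat is 14 mm from the axis, 28 mm wide, from x = -50 to 16 mm (middle -17), between 6 mm high shoulders; all else is round. Lying centred, x = 16 to 53 mm is free to grip between the blocks. It stays at any angle; turned in the grip it rolls in the vees
- shaft7_mid (a point): middle of a loose aluminium shaft, 40 mm diameter, 140 mm long, 0.45 kg, in vee1. x: along its axis; z: normal of its milled flat, out of the shaft. The flat is 14 mm from the axis, 28 mm wide, from x = -50 to 16 mm (middle -17), between 6 mm high shoulders; all else is round. Lying centred, x = 16 to 53 mm is free to grip between the blocks. It stays at any angle; turned in the grip it rolls in the vees
- plate0_mid (a point): centre, half-way up, of a loose sawn steel plate blank 60 (x) x 88 (y) x 14 (z) mm, 0.42 kg. It starts flat on slab0, its 88 mm along the slab's y, close beside the other plate, free to be grasped across its 60 mm. In a seat its centre is 21 mm above the shaft's axis, it stands 8 mm above the shoulders, with 3 mm of play to each of them
- plate1_mid (a point): centre, half-way up, of a loose sawn steel plate blank 60 (x) x 88 (y) x 14 (z) mm, 0.42 kg. It starts flat on slab0, its 88 mm along the slab's y, close beside the other plate, free to be grasped across its 60 mm. In a seat its centre is 21 mm above the shaft's axis, it stands 8 mm above the shoulders, with 3 mm of play to each of them
- plate2_mid (a point): centre, half-way up, of a loose sawn steel plate blank 60 (x) x 88 (y) x 14 (z) mm, 0.42 kg. It starts flat on slab1, its 88 mm along the slab's y, close beside the other plate, free to be grasped across its 60 mm. In a seat its centre is 21 mm above the shaft's axis, it stands 8 mm above the shoulders, with 3 mm of play to each of them
- plate3_mid (a point): centre, half-way up, of a loose sawn steel plate blank 60 (x) x 88 (y) x 14 (z) mm, 0.42 kg. It starts flat on slab1, its 88 mm along the slab's y, close beside the other plate, free to be grasped across its 60 mm. In a seat its centre is 21 mm above the shaft's axis, it stands 8 mm above the shoulders, with 3 mm of play to each of them
- slab0: a loose heavy dark steel slab 100 x 190 x 30 mm (4.4 kg) on the table on which plate0 and plate1 lie side by side along its y; origin at the middle of its underside, z up
- slab1: a loose heavy dark steel slab 100 x 190 x 30 mm (4.4 kg) on the table on which plate2 and plate3 lie side by side along its y; origin at the middle of its underside, z up

How it is judged (in metres and radians):
At the end, for the whole second after the job is handed in: each shaft there lies in its V-blocks (middle within 8 mm), flat up within 0.08 rad, with a plate in its seat: underside on the flat (3 mm), level within 0.08 rad, 60 mm side along the shaft within 0.16 rad, centre within 9 mm across and 5 mm along of the seat's middle (distance between each of shaft0_mid, shaft4_mid, shaft6_mid and vee0_axis below 0.008 m and angle between each of shaft0_mid, shaft1_mid, shaft2_mid, shaft3_mid, shaft4_mid, shaft5_mid, shaft6_mid, shaft7_mid's own z axis and vertical below 0.08 rad and ((x of plate0_mid in the frame of shaft0_mid between -0.022 and -0.012 m and y of plate0_mid in the frame of shaft0_mid between -0.009 and 0.009 m and z of plate0_mid in the frame of shaft0_mid between 0.018 and 0.024 m and angle between the x axis of plate0_mid and the x axis of shaft0_mid, either way round below 0.16 rad and angle between plate0_mid's own z axis and vertical below 0.08 rad) or (x of plate1_mid in the frame of shaft0_mid between -0.022 and -0.012 m and y of plate1_mid in the frame of shaft0_mid between -0.009 and 0.009 m and z of plate1_mid in the frame of shaft0_mid between 0.018 and 0.024 m and angle between the x axis of plate1_mid and the x axis of shaft0_mid, either way round below 0.16 rad and angle between plate1_mid's own z axis and vertical below 0.08 rad) or (x of plate2_mid in the frame of shaft0_mid between -0.022 and -0.012 m and y of plate2_mid in the frame of shaft0_mid between -0.009 and 0.009 m and z of plate2_mid in the frame of shaft0_mid between 0.018 and 0.024 m and angle between the x axis of plate2_mid and the x axis of shaft0_mid, either way round below 0.16 rad and angle between plate2_mid's own z axis and vertical below 0.08 rad) or (x of plate3_mid in the frame of shaft0_mid between -0.022 and -0.012 m and y of plate3_mid in the frame of shaft0_mid between -0.009 and 0.009 m and z of plate3_mid in the frame of shaft0_mid between 0.018 and 0.024 m and angle between the x axis of plate3_mid and the x axis of shaft0_mid, either way round below 0.16 rad and angle between plate3_mid's own z axis and vertical below 0.08 rad)) and distance between each of shaft1_mid, shaft5_mid, shaft7_mid and vee1_axis below 0.008 m and ((x of plate0_mid in the frame of shaft1_mid between -0.022 and -0.012 m and y of plate0_mid in the frame of shaft1_mid between -0.009 and 0.009 m and z of plate0_mid in the frame of shaft1_mid between 0.018 and 0.024 m and angle between the x axis of plate0_mid and the x axis of shaft1_mid, either way round below 0.16 rad and angle between plate0_mid's own z axis and vertical below 0.08 rad) or (x of plate1_mid in the frame of shaft1_mid between -0.022 and -0.012 m and y of plate1_mid in the frame of shaft1_mid between -0.009 and 0.009 m and z of plate1_mid in the frame of shaft1_mid between 0.018 and 0.024 m and angle between the x axis of plate1_mid and the x axis of shaft1_mid, either way round below 0.16 rad and angle between plate1_mid's own z axis and vertical below 0.08 rad) or (x of plate2_mid in the frame of shaft1_mid between -0.022 and -0.012 m and y of plate2_mid in the frame of shaft1_mid between -0.009 and 0.009 m and z of plate2_mid in the frame of shaft1_mid between 0.018 and 0.024 m and angle between the x axis of plate2_mid and the x axis of shaft1_mid, either way round below 0.16 rad and angle between plate2_mid's own z axis and vertical below 0.08 rad) or (x of plate3_mid in the frame of shaft1_mid between -0.022 and -0.012 m and y of plate3_mid in the frame of shaft1_mid between -0.009 and 0.009 m and z of plate3_mid in the frame of shaft1_mid between 0.018 and 0.024 m and angle between the x axis of plate3_mid and the x axis of shaft1_mid, either way round below 0.16 rad and angle between plate3_mid's own z axis and vertical below 0.08 rad)) and distance between shaft2_mid and vee2_axis below 0.008 m and ((x of plate0_mid in the frame of shaft2_mid between -0.022 and -0.012 m and y of plate0_mid in the frame of shaft2_mid between -0.009 and 0.009 m and z of plate0_mid in the frame of shaft2_mid between 0.018 and 0.024 m and angle between the x axis of plate0_mid and the x axis of shaft2_mid, either way round below 0.16 rad and angle between plate0_mid's own z axis and vertical below 0.08 rad) or (x of plate1_mid in the frame of shaft2_mid between -0.022 and -0.012 m and y of plate1_mid in the frame of shaft2_mid between -0.009 and 0.009 m and z of plate1_mid in the frame of shaft2_mid between 0.018 and 0.024 m and angle between the x axis of plate1_mid and the x axis of shaft2_mid, either way round below 0.16 rad and angle between plate1_mid's own z axis and vertical below 0.08 rad) or (x of plate2_mid in the frame of shaft2_mid between -0.022 and -0.012 m and y of plate2_mid in the frame of shaft2_mid between -0.009 and 0.009 m and z of plate2_mid in the frame of shaft2_mid between 0.018 and 0.024 m and angle between the x axis of plate2_mid and the x axis of shaft2_mid, either way round below 0.16 rad and angle between plate2_mid's own z axis and vertical below 0.08 rad) or (x of plate3_mid in the frame of shaft2_mid between -0.022 and -0.012 m and y of plate3_mid in the frame of shaft2_mid between -0.009 and 0.009 m and z of plate3_mid in the frame of shaft2_mid between 0.018 and 0.024 m and angle between the x axis of plate3_mid and the x axis of shaft2_mid, either way round below 0.16 rad and angle between plate3_mid's own z axis and vertical below 0.08 rad)) and distance between shaft3_mid and vee3_axis below 0.008 m and ((x of plate0_mid in the frame of shaft3_mid between -0.022 and -0.012 m and y of plate0_mid in the frame of shaft3_mid between -0.009 and 0.009 m and z of plate0_mid in the frame of shaft3_mid between 0.018 and 0.024 m and angle between the x axis of plate0_mid and the x axis of shaft3_mid, either way round below 0.16 rad and angle between plate0_mid's own z axis and vertical below 0.08 rad) or (x of plate1_mid in the frame of shaft3_mid between -0.022 and -0.012 m and y of plate1_mid in the frame of shaft3_mid between -0.009 and 0.009 m and z of plate1_mid in the frame of shaft3_mid between 0.018 and 0.024 m and angle between the x axis of plate1_mid and the x axis of shaft3_mid, either way round below 0.16 rad and angle between plate1_mid's own z axis and vertical below 0.08 rad) or (x of plate2_mid in the frame of shaft3_mid between -0.022 and -0.012 m and y of plate2_mid in the frame of shaft3_mid between -0.009 and 0.009 m and z of plate2_mid in the frame of shaft3_mid between 0.018 and 0.024 m and angle between the x axis of plate2_mid and the x axis of shaft3_mid, either way round below 0.16 rad and angle between plate2_mid's own z axis and vertical below 0.08 rad) or (x of plate3_mid in the frame of shaft3_mid between -0.022 and -0.012 m and y of plate3_mid in the frame of shaft3_mid between -0.009 and 0.009 m and z of plate3_mid in the frame of shaft3_mid between 0.018 and 0.024 m and angle between the x axis of plate3_mid and the x axis of shaft3_mid, either way round below 0.16 rad and angle between plate3_mid's own z axis and vertical below 0.08 rad)) and ((x of plate0_mid in the frame of shaft4_mid between -0.022 and -0.012 m and y of plate0_mid in the frame of shaft4_mid between -0.009 and 0.009 m and z of plate0_mid in the frame of shaft4_mid between 0.018 and 0.024 m and angle between the x axis of plate0_mid and the x axis of shaft4_mid, either way round below 0.16 rad and angle between plate0_mid's own z axis and vertical below 0.08 rad) or (x of plate1_mid in the frame of shaft4_mid between -0.022 and -0.012 m and y of plate1_mid in the frame of shaft4_mid between -0.009 and 0.009 m and z of plate1_mid in the frame of shaft4_mid between 0.018 and 0.024 m and angle between the x axis of plate1_mid and the x axis of shaft4_mid, either way round below 0.16 rad and angle between plate1_mid's own z axis and vertical below 0.08 rad) or (x of plate2_mid in the frame of shaft4_mid between -0.022 and -0.012 m and y of plate2_mid in the frame of shaft4_mid between -0.009 and 0.009 m and z of plate2_mid in the frame of shaft4_mid between 0.018 and 0.024 m and angle between the x axis of plate2_mid and the x axis of shaft4_mid, either way round below 0.16 rad and angle between plate2_mid's own z axis and vertical below 0.08 rad) or (x of plate3_mid in the frame of shaft4_mid between -0.022 and -0.012 m and y of plate3_mid in the frame of shaft4_mid between -0.009 and 0.009 m and z of plate3_mid in the frame of shaft4_mid between 0.018 and 0.024 m and angle between the x axis of plate3_mid and the x axis of shaft4_mid, either way round below 0.16 rad and angle between plate3_mid's own z axis and vertical below 0.08 rad)) and ((x of plate0_mid in the frame of shaft5_mid between -0.022 and -0.012 m and y of plate0_mid in the frame of shaft5_mid between -0.009 and 0.009 m and z of plate0_mid in the frame of shaft5_mid between 0.018 and 0.024 m and angle between the x axis of plate0_mid and the x axis of shaft5_mid, either way round below 0.16 rad and angle between plate0_mid's own z axis and vertical below 0.08 rad) or (x of plate1_mid in the frame of shaft5_mid between -0.022 and -0.012 m and y of plate1_mid in the frame of shaft5_mid between -0.009 and 0.009 m and z of plate1_mid in the frame of shaft5_mid between 0.018 and 0.024 m and angle between the x axis of plate1_mid and the x axis of shaft5_mid, either way round below 0.16 rad and angle between plate1_mid's own z axis and vertical below 0.08 rad) or (x of plate2_mid in the frame of shaft5_mid between -0.022 and -0.012 m and y of plate2_mid in the frame of shaft5_mid between -0.009 and 0.009 m and z of plate2_mid in the frame of shaft5_mid between 0.018 and 0.024 m and angle between the x axis of plate2_mid and the x axis of shaft5_mid, either way round below 0.16 rad and angle between plate2_mid's own z axis and vertical below 0.08 rad) or (x of plate3_mid in the frame of shaft5_mid between -0.022 and -0.012 m and y of plate3_mid in the frame of shaft5_mid between -0.009 and 0.009 m and z of plate3_mid in the frame of shaft5_mid between 0.018 and 0.024 m and angle between the x axis of plate3_mid and the x axis of shaft5_mid, either way round below 0.16 rad and angle between plate3_mid's own z axis and vertical below 0.08 rad)) and ((x of plate0_mid in the frame of shaft6_mid between -0.022 and -0.012 m and y of plate0_mid in the frame of shaft6_mid between -0.009 and 0.009 m and z of plate0_mid in the frame of shaft6_mid between 0.018 and 0.024 m and angle between the x axis of plate0_mid and the x axis of shaft6_mid, either way round below 0.16 rad and angle between plate0_mid's own z axis and vertical below 0.08 rad) or (x of plate1_mid in the frame of shaft6_mid between -0.022 and -0.012 m and y of plate1_mid in the frame of shaft6_mid between -0.009 and 0.009 m and z of plate1_mid in the frame of shaft6_mid between 0.018 and 0.024 m and angle between the x axis of plate1_mid and the x axis of shaft6_mid, either way round below 0.16 rad and angle between plate1_mid's own z axis and vertical below 0.08 rad) or (x of plate2_mid in the frame of shaft6_mid between -0.022 and -0.012 m and y of plate2_mid in the frame of shaft6_mid between -0.009 and 0.009 m and z of plate2_mid in the frame of shaft6_mid between 0.018 and 0.024 m and angle between the x axis of plate2_mid and the x axis of shaft6_mid, either way round below 0.16 rad and angle between plate2_mid's own z axis and vertical below 0.08 rad) or (x of plate3_mid in the frame of shaft6_mid between -0.022 and -0.012 m and y of plate3_mid in the frame of shaft6_mid between -0.009 and 0.009 m and z of plate3_mid in the frame of shaft6_mid between 0.018 and 0.024 m and angle between the x axis of plate3_mid and the x axis of shaft6_mid, either way round below 0.16 rad and angle between plate3_mid's own z axis and vertical below 0.08 rad)) and ((x of plate0_mid in the frame of shaft7_mid between -0.022 and -0.012 m and y of plate0_mid in the frame of shaft7_mid between -0.009 and 0.009 m and z of plate0_mid in the frame of shaft7_mid between 0.018 and 0.024 m and angle between the x axis of plate0_mid and the x axis of shaft7_mid, either way round below 0.16 rad and angle between plate0_mid's own z axis and vertical below 0.08 rad) or (x of plate1_mid in the frame of shaft7_mid between -0.022 and -0.012 m and y of plate1_mid in the frame of shaft7_mid between -0.009 and 0.009 m and z of plate1_mid in the frame of shaft7_mid between 0.018 and 0.024 m and angle between the x axis of plate1_mid and the x axis of shaft7_mid, either way round below 0.16 rad and angle between plate1_mid's own z axis and vertical below 0.08 rad) or (x of plate2_mid in the frame of shaft7_mid between -0.022 and -0.012 m and y of plate2_mid in the frame of shaft7_mid between -0.009 and 0.009 m and z of plate2_mid in the frame of shaft7_mid between 0.018 and 0.024 m and angle between the x axis of plate2_mid and the x axis of shaft7_mid, either way round below 0.16 rad and angle between plate2_mid's own z axis and vertical below 0.08 rad) or (x of plate3_mid in the frame of shaft7_mid between -0.022 and -0.012 m and y of plate3_mid in the frame of shaft7_mid between -0.009 and 0.009 m and z of plate3_mid in the frame of shaft7_mid between 0.018 and 0.024 m and angle between the x axis of plate3_mid and the x axis of shaft7_mid, either way round below 0.16 rad and angle between plate3_mid's own z axis and vertical below 0.08 rad))); the robot touches nothing.
Of shaft0, shaft4, shaft6 only 1 to 1 are there at a start; the rules pass over those that are not, and their reading is None.
Of shaft1, shaft5, shaft7 only 1 to 1 are there at a start; the rules pass over those that are not, and their reading is None.
Of shaft2, shaft3 only 1 to 2 are there at a start; the rules pass over those that are not, and their reading is None.
At some moment in a run one of slab0, slab1 may be knocked a few centimetres aside while the robot is not near it.
It also fails if it takes over 210 s, if anything falls off the work surface, if the arm or the gripper's body presses on something with over 40 N, if the wrist force passes 120 N, or if a joint passes its speed limit or range.

## Robot

A 7-joint arm with a two-finger parallel gripper is mounted at the origin on the work surface; the furniture and walls round the work are solid. World frame = base frame: x ahead of the robot, y to its left, z up, the work surface at z = 0. Lengths are in mm, angles in rad, forces in N, time in s.
With the tool pointing down it reaches from about 400 to 875 mm from the base axis. Payload 6.5 kg.
Tool frame: the origin (TCP) lies midway between the tips of the shut fingers; the grasp point (between the pads) lies 19 mm behind it; x points along the fingers, y is the direction in which the jaws open and shut, and the axes are right-handed (so a half turn about x gives the same grasp; the last joint's range is limited). The gripper opens to 88 mm and grips with 3 to 60 N. Pads are 18 mm wide; open, the fingers measure 123 mm over their backs; the gripper's body (75 mm by 187 mm) begins 45 mm behind the grasp point.
Start: joints at [-1.179, 0.536, -0.004, 1.538, 0.003, 1.067, -0.071], TCP at [287.279, 583.062, 210.116] pointing down, gripper open.
Joint ranges: [-2.7, 2.7], [-0.37, 2.16], [-1.27, 1.26], [0.24, 2.4], [-1.31, 4.45], [0.19, 1.91], [-2.76, 2.76]. Speed limits (rad/s): [2.39, 2.39, 3.14, 3.14, 3.14, 3.14, 3.14].

## Interface

Orientations are given as a 3x3 rotation matrix whose columns are the frame's x, y, z axes.
In Python, from cell import robot gives the robot as it stands.
- The arm moves only by the tool step_arm, never from a script. Its arguments are lists of equal length, an entry for each row: "translation": the shift along the world's x, y, z in m, a list of three; "delta_rot": the turn, a rotation vector about the world's x, y, z in rad, a list of three; "hand": the finger opening in m, from 0 to 0.0881. A call has 1 to 10 rows; each row is the pose to reach, as a shift and turn from the pose commanded when the call began; what a row does not reach only later rows make up. A row lasts 1/12 s, in which the tool goes at most 41.7 mm and 7.16 degrees, less where a joint would pass 70% of its speed; a pose out of reach is approached as far as the arm can. A call with a gripper value outside its range is refused whole. The fingers move at their own pace and stop on an object; the grip force is fixed at half the most. Time passes only in rows, so rows that repeat a pose let the fingers close. It gives the time, the measured TCP pose, the force and the opening at its end, in the units of the state.
- robot.observe(): the state, without advancing time (a new reading comes with each control period).
- robot.read_camera(name): name is "scene" or "top" or "wrist"; returns (picture, depth): 420x560x3 uint8, red, green, blue; 420x560 float32, mm along the optical axis (not along the pixel's ray), 0 where there is no reading.
- robot.camera_model(name): a dict with "fx", "fy", "cx", "cy" (pixels), "dist" ([k1, k2, p1, p2, k3] as OpenCV has them; the pictures are not rectified), "view" (4x4, takes a point from world to camera coordinates); the wrist camera has in their place "hand_eye" (4x4, takes a point from camera to tool coordinates, whose origin is the TCP and whose axes are the tool frame's). Camera axes: x right, y down, z forward; pixel columns grow to the right and rows downward; lengths in mm; the calibration is good to about 2 mm. A picture is of the moment at which its call begins: read the wrist's pose just before it. camera_model takes no time and is no camera call.
- robot.finish_job(): hands the job in, once; it reports no verdict.
The state is a dict: "time": time; "qpos": joint angles; "joint_vel": joint speeds; "joint_efforts": joint torques, N m; "tool_pos": TCP position; "ee_rot": TCP orientation; "force": force on the tool from outside, world axes, zero at the start; "ft_torque": the same for the moment, N m; "grip_width": finger opening in mm.
Only numpy, scipy, OpenCV 4.12 (cv2) and the standard library are available. Lean on these libraries where they do the work, as an engineer would, in place of code of your own. Each camera call takes 0.05 s, during which the arm holds its last target.

## Working session

There is one attempt and no reset: what is moved stays moved. The work goes in short steps, Python scripts to look and compute and a tool call to move; the robot and the scene stay as the last step left them, time stands still between calls to the robot, and variables do not carry over. Pictures are saved under pics/ and viewed, and the job is handed in when it is done.

Besides the shell and the picture viewer there is one more tool, called as name(argument=value, ...), one argument or row to a line, values as JSON. step_arm: Moves the arm, as the interface text tells. Its arguments: {"type":"object","properties":{"translation":{"type":"array","items":{"type":"array","items":{"type":"number"}}},"delta_rot":{"type":"array","items":{"type":"array","items":{"type":"number"}}},"hand":{"type":"array","items":{"type":"number"}}},"required":["translation","delta_rot","hand"]}

```bash
ls; mkdir -p pics; python3 - <<'E'
from cell import robot
import cv2,numpy as np
s=robot.observe()
for k,v in s.items(): print(k,np.round(np.array(v),3).tolist())
for n in ["scene","top","wrist"]:
    m=robot.camera_model(n); print(n,{k:np.round(np.array(v),4).tolist() for k,v in m.items()})
    p,d=robot.read_camera(n)
    np.savez(f"pics/{n}0.npz",p=p,d=d)
    cv2.imwrite(f"pics/{n}0.png",p[:,:,::-1])
E
```

```text
pics
time 0.0
qpos [-1.179, 0.537, -0.004, 1.539, 0.003, 1.067, -0.071]
joint_vel [-0.0, 0.001, 0.001, -0.001, -0.0, 0.0, 0.001]
joint_efforts [-0.001, -57.098, 0.99, -25.161, -0.056, 0.018, 0.0]
tool_pos [287.037, 582.467, 209.243]
ee_rot [[-0.001, 0.442, 0.897], [-0.002, 0.897, -0.442], [-1.0, -0.002, 0.0]]
force [-0.244, -0.689, 0.377]
ft_torque [0.002, -0.011, -0.014]
grip_width 87.725
scene {'fx': 459.1726, 'fy': 459.1726, 'cx': 281.5822, 'cy': 207.4895, 'dist': [-0.1263, 0.0, 0.0, 0.0, 0.0], 'view': [[0.7768, -0.6294, -0.0199, -328.275], [-0.4703, -0.5589, -0.683, 351.1914], [0.4188, 0.5399, -0.7301, 683.8487], [0.0, 0.0, 0.0, 1.0]]}
top {'fx': 406.8474, 'fy': 406.8474, 'cx': 279.7646, 'cy': 207.9959, 'dist': [0.0233, 0.0, 0.0, 0.0, 0.0], 'view': [[0.0267, -0.9994, 0.024, 88.3512], [-0.9839, -0.0305, -0.176, 536.3884], [0.1766, -0.0189, -0.9841, 834.2563], [0.0, 0.0, 0.0, 1.0]]}
wrist {'fx': 319.5913, 'fy': 319.5913, 'cx': 275.6579, 'cy': 205.6009, 'dist': [-0.0412, 0.0, 0.0, 0.0, 0.0], 'hand_eye': [[0.0, -0.256, 0.9667, -174.29], [1.0, 0.0, -0.0, -0.1951], [0.0, 0.9667, 0.256, -65.4155], [0.0, 0.0, 0.0, 1.0]]}
```

View pics/scene0.png

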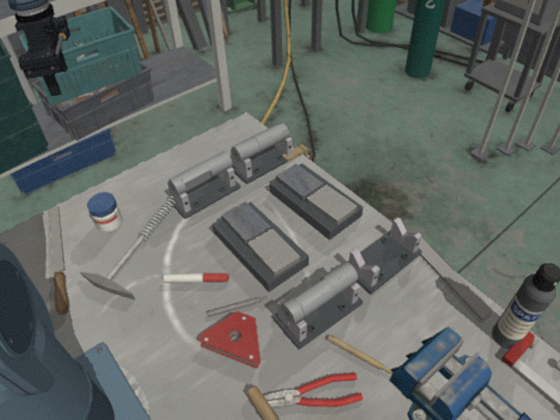

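View pics/top0.png

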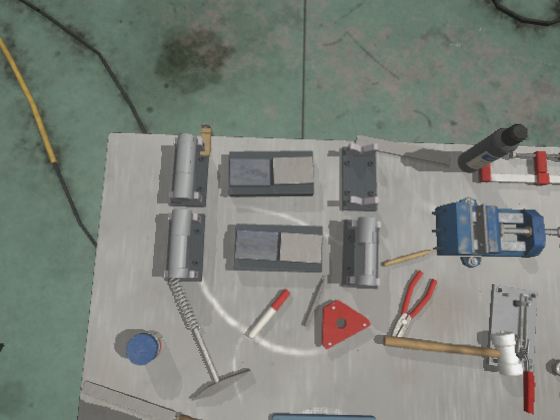

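View pics/wrist0.png

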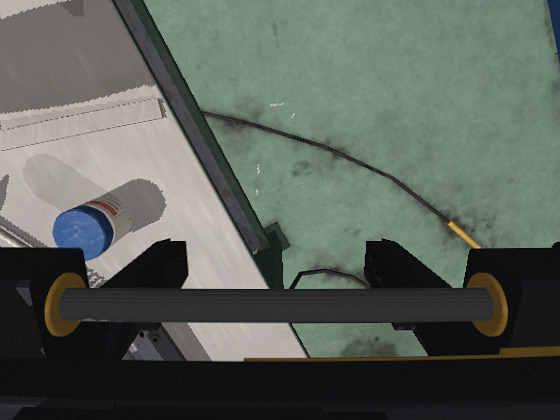

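The table has two shafts on the left (top px ~(186,170) and (183,245)), one at right near (365,250), an empty vee at (360,177), and two slabs with two plates each. Next I'll zoom in.

```bash
cat > h.py <<'E'
import numpy as np,cv2
from cell import robot
def cloud(name,p,d,state=None):
    m=robot.camera_model(name); K=np.array([[m['fx'],0,m['cx']],[0,m['fy'],m['cy']],[0,0,1]])
    H,W=d.shape; u,v=np.meshgrid(np.arange(W),np.arange(H))
    n=cv2.undistortPoints(np.stack([u,v],-1).reshape(-1,1,2).astype(np.float64),K,np.array(m['dist'])).reshape(H,W,2)
    P=np.concatenate([n*d[...,None],d[...,None]],-1)
    if 'view' in m:
        T=np.linalg.inv(np.array(m['view']))
    else:
        T=np.eye(4);T[:3,:3]=state['ee_rot'];T[:3,3]=state['tool_pos'];T=T@np.array(m['hand_eye'])
    Q=P@T[:3,:3].T+T[:3,3]; Q[d<=0]=np.nan
    return Q
E
python3 - <<'E'
from h import *
z=np.load('pics/top0.npz');p,d=z['p'],z['d'];Q=cloud('top',p,d)
c=p[120:300,140:400,::-1];cv2.imwrite('pics/top0z.png',cv2.resize(c,None,fx=3,fy=3,interpolation=cv2.INTER_CUBIC))
z2=np.load('pics/scene0.npz');c=z2['p'][110:350,160:430,::-1];cv2.imwrite('pics/scene0z.png',cv2.resize(c,None,fx=2.5,fy=2.5,interpolation=cv2.INTER_CUBIC))
# table height check & shaft points by height
print('table z',np.nanmedian(Q[300:320,230:240,2]))
mask=(np.nan_to_num(Q[...,2])>20)
# only region
mm=np.zeros_like(mask);mm[120:300,140:400]=mask[120:300,140:400]
n,l,st,ce=cv2.connectedComponentsWithStats(mm.astype(np.uint8))
for i in range(1,n):
    if st[i,4]>150:
        q=Q[l==i]; print(st[i],'xy',np.round(np.nanmin(q,0)),np.round(np.nanmax(q,0)))
# same with scene
Qs=cloud('scene',z2['p'],z2['d'])
for nm,QQ in(('top',Q),('scene',Qs)):
  q=QQ.reshape(-1,3);
  for (cx,cy) in [(0,0)]: pass
  # slab tops with plates z ~44
  m=(q[:,2]>36)&(q[:,2]<52)
  np.save(f'pics/{nm}Q.npy',QQ)
E
```

```text
table z -0.47064431819399033
[ 169  133   36   69 1509] xy [544. 279.  20.] [684. 342.  87.]
[347 142  31  13 297] xy [ 670. -107.   20.] [685. -45.  62.]
[ 229  150   85   45 3675] xy [565.  30.  20.] [673. 221.  50.]
[347 196  32  10 272] xy [ 550. -108.   20.] [565. -45.  60.]
[ 164  208   36   73 1472] xy [374. 278.  20.] [521. 340.  87.]
[ 347  217   34   69 1515] xy [ 375. -111.   25.] [514. -44.  88.]
[ 234  223   88   50 4094] xy [399.  10.  21.] [502. 200.  50.]
```

View pics/top0z.png

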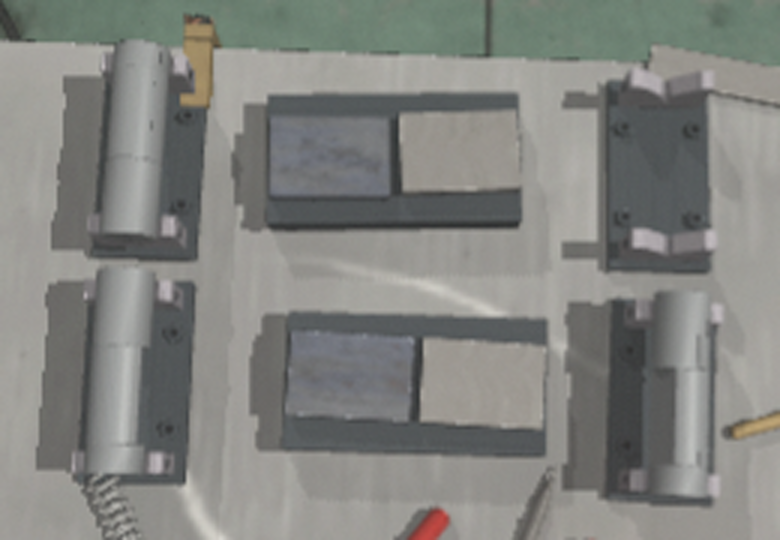

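View pics/scene0z.png

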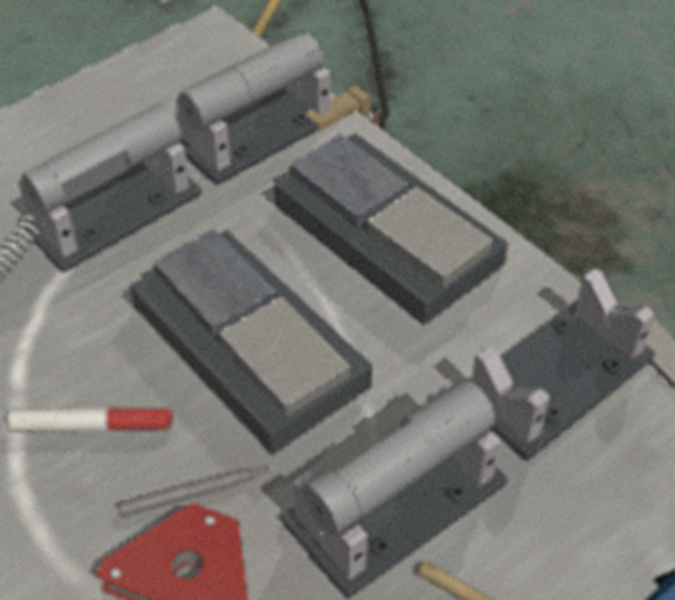

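```bash
cat > shaft.py <<'E'
from h import *
from scipy.optimize import least_squares
def fit(Q,box,rng=(64,)):
    """cylinder fit r=20 to points: returns axis point(x=mid), dir"""
    x0,x1,y0,y1=box
    q=Q.reshape(-1,3); q=q[~np.isnan(q[:,0])]
    q=q[(q[:,0]>x0)&(q[:,0]<x1)&(q[:,1]>y0)&(q[:,1]<y1)&(q[:,2]>60)]
    xm=(x0+x1)/2
    def res(a,q=q):
        y=a[0]+a[1]*(q[:,0]-xm)
        return np.hypot((q[:,1]-y)*np.cos(np.arctan(a[1])),q[:,2]-a[2])-20
    r=least_squares(res,[(y0+y1)/2,0,64],loss='soft_l1',f_scale=1.)
    a=r.x
    return a,xm,q
E
python3 - <<'E'
from shaft import *
B={'A':(540,690,270,345),'B':(370,525,270,345),'C':(370,520,-115,-40)}
for nm in('top','scene'):
    Q=np.load(f'pics/{nm}Q.npy')
    for k,b in B.items():
        a,xm,q=fit(Q,b)
        # x-extents along axis of points near the top
        al=np.arctan(a[1]); y=a[0]+a[1]*(q[:,0]-xm)
        near=np.hypot(q[:,1]-y,q[:,2]-a[2])<24
        s=q[near,0]
        print(nm,k,'yc %.1f slope %.4f zc %.1f'%tuple(a),'xm',xm,'x range',np.percentile(s,[0.3,99.7]).round(1),len(q))
        # radial profile: per x-bin, per angle bin radius
        ang=np.degrees(np.arctan2(q[:,1]-y,q[:,2]-a[2])); r=np.hypot(q[:,1]-y,q[:,2]-a[2])
        eb=np.arange(-90,91,20); xb=np.arange(b[0]+0,b[1],10)
        for i in range(len(eb)-1):
            print('%4d'%(eb[i]+10),' '.join('%3s'%(int(round(np.median(r[mm]))) if mm.sum()>2 else '.') for x in xb for mm in [(ang>=eb[i])&(ang<eb[i+1])&(q[:,0]>=x)&(q[:,0]<x+10)]))
E
```

```text
top A yc 310.8 slope -0.0055 zc 63.4 xm 615.0 x range [544.3 683.6] 1243
 -80  19  20  20  19  20  20  20  20  20  20  20  20  20  20   .
 -60  19  20  20  19  20  20  20  20  20  20  20  20  20  20  19
 -40  20  20  20  19  20  20  20  20  20  21  20  21  20  20  19
 -20  20  19  19  20  20  20  21  20  21  20  20  20  20  20  20
   0  20  20  20  20  21  20  21  20  20  20  20  21  19  20  20
  20  20  20  19  20  20  20  20  20  21  20  19  20  20  20  19
  40  19  20  20  20  20  19  20  20  20  20  20  21  20  20  20
  60  16   .  20  20   .  20  20   .  20   .  20  20   .  20   .
  80  15  20   .   .   .   .   .   .   .   .   .   .   .   .   .
top B yc 310.1 slope 0.0109 zc 63.2 xm 447.5 x range [379.3 519.5] 1267
 -80  14  20  20   .   .   .   .   .   .  19  20  20  20  20  19   .
 -60   .  20  20  19  20  19  19  20  20  19  20  20  20  20  19   .
 -40   .  20  20  20  20  20  20  20  21  20  20  19  20  20  20   .
 -20   .  20  21  21  20  20  21  21  21  20  20  20  19  20  20   .
   0   .  20  20  20  20  20  20  20  20  20  21  19  20  20  20   .
  20   .  20  19  21  20 
[... 2222 characters left out ...]
   .   .   .   .   .   .   .   .   .   .
scene C yc -79.4 slope -0.0393 zc 62.5 xm 445.0 x range [373.2 512.9] 1708
 -80  19  20  20  20  20  20  20  20  20  19  19  20  20  20   .
 -60  20  20  20  20  20  20  20  20  20  20  20  20  20  20  20
 -40  19  20  20  20  20  21  21  20  20  20  20  20  20  20  20
 -20  19  21  21  20  21  20  21  20  20  19  20  20  20  20  20
   0  20  21  21  20  20  20  20  20  20  20  20  19  20  20  20
  20  20  21  20  20  19  20  20  20  20  20  20  20  20  20  20
  40  16  20  20   .   .   .   .   .   .  20  20  20  20  20   .
  60  18   .   .   .   .   .   .   .   .  20   .   .   .  20   .
  80  14   .   .   .   .   .   .   .   .  17   .   .   .   .   .
```

```bash
python3 - <<'E'
from shaft import *
for nm in('scene','top'):
  Q=np.load(f'pics/{nm}Q.npy'); q=Q.reshape(-1,3)
  for k,(yc,sl,zc,xm,mid) in {'A':(310.8,-.0055,63.2,615,613.5),'B':(310.4,.0105,63.2,447.5,449),'C':(-79.5,-.0204,63,445,444)}.items():
    y=yc+sl*(q[:,0]-xm)
    ang=np.degrees(np.arctan2(q[:,1]-y,q[:,2]-zc)); r=np.hypot(q[:,1]-y,q[:,2]-zc)
    xb=np.arange(mid-70,mid+70,10)
    print(nm,k)
    for e in list(range(-150,-20,10))+list(range(20,120,10)):
        print('%4d'%(e+5),' '.join('%3s'%(int(round(np.median(r[mm]))) if mm.sum()>1 else '.') for x in xb for mm in [(ang>=e)&(ang<e+10)&(q[:,0]>=x)&(q[:,0]<x+10)&(r<45)]))
E
python3 - <<'E'
import cv2,numpy as np
z=np.load('pics/scene0.npz')['p'][:,:,::-1]
cv2.imwrite('pics/sA.png',cv2.resize(z[115:220,160:310],None,fx=5,fy=5,interpolation=cv2.INTER_CUBIC))
E
```

```text
scene A
-145  35   .   .   .   .   .   .   .   .   .   .   .  34   .
-135  39  41   .   .   .   .   .   .   .   .   .   .  38  43
-125  36  37   .  20  20   .   .   .   .   .   .   .  36  39
-115  27  23   .  19   .  20  20   .  20  20   .  20  32  35
-105  29  28  19  20  20  20  20  20  20   .  19  20  28  28
 -95  20  21  19  20  20  20  20  20  20  20  20   .  21  20
 -85  20  19  19  19  19  20  21  20  20  19  19  20  20  20
 -75  20  20  20  18  19  21  20  20  20  20  19  21  20  18
 -65  20  20  20  20  20  19  20  21  20  20  20  20  20  19
 -55  20  22  21  21  20  20  20  21  20  19  21  18  21  20
 -45  21  20  21  21  20  20  20  21  20  19  21  21  19  20
 -35  18  19  20  20  20  20  20  20  21  21  19  20  19  20
 -25  20  19  20  19  20  20  20  20  20  21  19  20  21  20
  25  20  21  20  20  20   .  20   .   .  19   .  20   .   .
  35   .   .   .   .   .   .   .   .   .   .   .   .   .  20
  45   .   .   .   .   .   .   .   .   .   .   .   .   .   .
  55   .   .   .   .   .   .   .   .   .   .   .   .   .   .
  65   .   .   .   .   .   .   .   .   .   .   .   .   
[... 6659 characters left out ...]
0  20  19  19  19  19  21  20
 -25  19  19  20  20  20  20  20  20  20  20  19  20  20  20
  25  21  21  21  20  21  20  21  20  20  20  21  21  21  21
  35  21  21  19  19  19  20  18  18  18  20  21  21  21  21
  45  22  21  16  16  18  16  16  17  18  20  21  19  20  20
  55  23  22  16  16  16  16  16  16  16  21  20  21  20  20
  65  22  21  16  17  17  16  15  14  19  21  21  21  20  20
  75  23  21  16  17  16  15  15  15  15  21  20  21  20  20
  85  22  22  19  18  18  17  16  16  17  21  21  20   .   .
  95  31  31  18  19  19  17  19  17  18   .   .  20  30  25
 105  28  28  21  21  21  19  17  19  19   .   .   .  26  28
 115  23  35   .   .   .   .   .   .   .   .   .   .  21  23
```

View pics/sA.png

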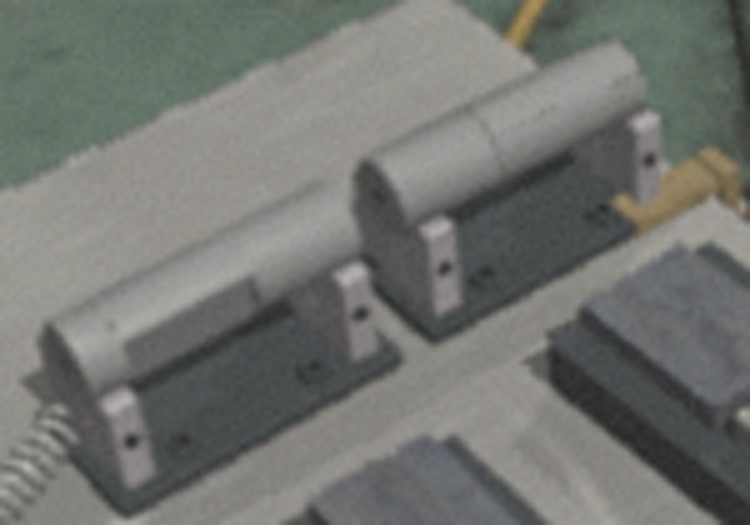

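B: the flat's normal is about 104° toward -y. C: about 68° toward +y. A: the flat is hidden underneath, and its seam at scene px ~(257,140) suggests its x is reversed. I'll start with B and first move above it.

step_arm(
  translation=[
    [0.1957, -0.303, -0.01],
    [0.1957, -0.303, -0.01],
    [0.1957, -0.303, -0.01],
    [0.1957, -0.303, -0.01],
    [0.1957, -0.303, -0.01],
    [0.1957, -0.303, -0.01],
    [0.1957, -0.303, -0.01],
    [0.1957, -0.303, -0.01],
    [0.1957, -0.303, -0.01],
    [0.1957, -0.303, -0.01],
  ],
  delta_rot=[
    [0, 0, 0.468],
    [0, 0, 0.468],
    [0, 0, 0.468],
    [0, 0, 0.468],
    [0, 0, 0.468],
    [0, 0, 0.468],
    [0, 0, 0.468],
    [0, 0, 0.468],
    [0, 0, 0.468],
    [0, 0, 0.468],
  ],
  hand=[0.075, 0.075, 0.075, 0.075, 0.075, 0.075, 0.075, 0.075, 0.075, 0.075],
)

```text
time: 0.98
tool_pos: [487.0, 272.5, 199.8]
ee_rot: [[0.002, -0.0, 1.0], [-0.004, 1.0, 0.0], [-1.0, -0.004, 0.002]]
force: [-0.4, 0.3, -0.4]
grip_width: 75.1
```

step_arm(
  translation=[
    [0, 0, 0],
    [0, 0, 0],
  ],
  delta_rot=[
    [0, 0, 0],
    [0, 0, 0],
  ],
  hand=[0.075, 0.075],
)

```text
time: 1.15
tool_pos: [482.3, 281.0, 200.0]
ee_rot: [[-0.001, -0.011, 1.0], [0.001, 1.0, 0.011], [-1.0, 0.001, -0.001]]
force: [-0.6, 0.9, -0.9]
grip_width: 75.0
```

```bash
python3 - <<'E'
from h import *
s=robot.observe(); print(s['tool_pos'],s['ee_rot'][1],s['time'],s['qpos'])
p,d=robot.read_camera('wrist'); np.savez('pics/w1.npz',p=p,d=d,pos=s['tool_pos'],R=s['ee_rot'])
cv2.imwrite('pics/w1.png',p[:,:,::-1])
Q=cloud('wrist',p,d,s)
np.save('pics/w1Q.npy',Q)
E
```

```text
[482.27995269 281.03254908 199.96360704] [5.58923057e-04 9.99937957e-01 1.11252191e-02] 1.15 [-0.58730234  0.39237428 -0.02608384  1.79457849  0.0111741   0.95503029
  0.96406042]
```

View pics/w1.png

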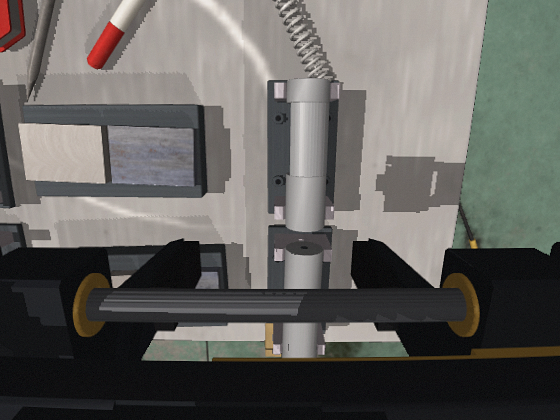

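```bash
python3 - <<'E'
from shaft import *
Q=np.load('pics/w1Q.npy')
a,xm,q=fit(Q,(370,525,270,345)); print(a,xm,np.percentile(q[:,0],[.3,99.7]),len(q))
a2,xm2,q2=fit(Q,(470,515,280,340)); print('round part',a2,xm2)
print('table',np.nanmedian(Q[100:150,220:250,2]))
# seam x of seat (z jump) and blocks x-range: points beyond +-23 lateral z 45..62
q=Q.reshape(-1,3);q=q[~np.isnan(q[:,0])]
dy=np.abs(q[:,1]-310.5);m=(dy>23)&(dy<31)&(q[:,2]>50)&(q[:,2]<62)&(q[:,0]>360)&(q[:,0]<535)
print(np.histogram(q[m,0],bins=np.arange(370,535,5)))
E
```

```text
[455.5445049   -7.03860175 297.49445767] 447.5 [382.49704366 515.70482848] 44245
round part [46456.34549051 14008.70706372   253.48847513] 492.5
table -0.34704941028496705
(array([ 0,  0, 69, 82, 81,  8,  0,  0,  0,  0,  0,  0,  0,  0,  0,  0,  0,
        0,  0,  0,  0,  0,  0,  0,  0,  0, 80, 65, 67,  2,  0,  0]), array([370, 375, 380, 385, 390, 395, 400, 405, 410, 415, 420, 425, 430,
       435, 440, 445, 450, 455, 460, 465, 470, 475, 480, 485, 490, 495,
       500, 505, 510, 515, 520, 525, 530]))
```

```bash
sed -i 's/(q\[:,2\]>60)\]/(q[:,2]>60)\&(q[:,2]<95)]/' shaft.py; python3 - <<'E'
from shaft import *
Q=np.load('pics/w1Q.npy')
a,xm,q=fit(Q,(370,525,270,345)); print(a,xm,np.percentile(q[:,0],[.3,99.7]),len(q))
a2,xm2,q2=fit(Q,(470,515,280,340)); print('round part',a2,xm2,len(q2))
E
```

```text
[3.09787095e+02 7.96163269e-03 6.34459046e+01] 447.5 [380.19868647 518.81248532] 5995
round part [3.10118703e+02 1.14544515e-02 6.32999572e+01] 492.5 1820
```

step_arm(
  translation=[
    [0, 0.001, -0.02],
    [0, 0.002, -0.04],
    [0, 0.003, -0.06],
    [0, 0.0035, -0.0813],
    [0, 0.0035, -0.0813],
    [0, 0.0123, -0.0993],
    [0, 0.021, -0.1173],
    [0, 0.0298, -0.1352],
    [0, 0.0385, -0.1532],
    [0, 0.0385, -0.1532],
  ],
  delta_rot=[
    [0.12, 0, 0],
    [0.24, 0, 0],
    [0.36, 0, 0],
    [0.454, 0, 0],
    [0.454, 0, 0],
    [0.454, 0, 0],
    [0.454, 0, 0],
    [0.454, 0, 0],
    [0.454, 0, 0],
    [0.454, 0, 0],
  ],
  hand=[0.075, 0.075, 0.075, 0.075, 0.075, 0.075, 0.075, 0.075, 0.075, 0.075],
)

```text
time: 2.03
tool_pos: [479.6, 321.4, 44.6]
ee_rot: [[-0.006, -0.012, 1.0], [0.439, 0.898, 0.014], [-0.898, 0.439, -0.0]]
force: [-1.1, -0.3, -0.2]
grip_width: 75.0
```

step_arm(
  translation=[
    [0, 0, 0],
    [0, 0, 0],
    [0, 0, 0],
    [0, 0, 0],
    [0, 0, 0],
    [0, 0, 0],
  ],
  delta_rot=[
    [0, 0, 0],
    [0, 0, 0],
    [0, 0, 0],
    [0, 0, 0],
    [0, 0, 0],
    [0, 0, 0],
  ],
  hand=[0.045, 0.03, 0.03, 0.03, 0.03, 0.03],
)

```text
time: 2.53
tool_pos: [483.4, 318.4, 47.5]
ee_rot: [[0.001, -0.01, 1.0], [0.439, 0.899, 0.009], [-0.899, 0.439, 0.005]]
force: [0.3, 0.9, 0.7]
grip_width: 37.1
```

step_arm(
  translation=[
    [0, 0, 0],
    [0, 0, 0],
  ],
  delta_rot=[
    [0, 0, 0],
    [0, 0, 0],
  ],
  hand=[0.03, 0.03],
)

```text
time: 2.7
tool_pos: [483.3, 318.6, 47.2]
ee_rot: [[0.001, -0.01, 1.0], [0.439, 0.899, 0.009], [-0.899, 0.439, 0.005]]
force: [-0.3, 0.1, 2.8]
grip_width: 32.0
```

```bash
python3 - <<'E'
from h import *
s=robot.observe(); print(s['tool_pos'],s['grip_width'],s['force'],s['ft_torque'])
p,d=robot.read_camera('wrist'); cv2.imwrite('pics/w2.png',p[:,:,::-1])
p,d=robot.read_camera('scene'); cv2.imwrite('pics/s2.png',cv2.resize(p[90:290,130:330,::-1],None,fx=3,fy=3))
E
```

```text
[483.32409288 318.64102484  47.23729855] 32.01378360945159 [-0.29612099  0.09746554  2.76645565] [-0.25824202 -0.04840552 -0.05105613]
```

View pics/w2.png

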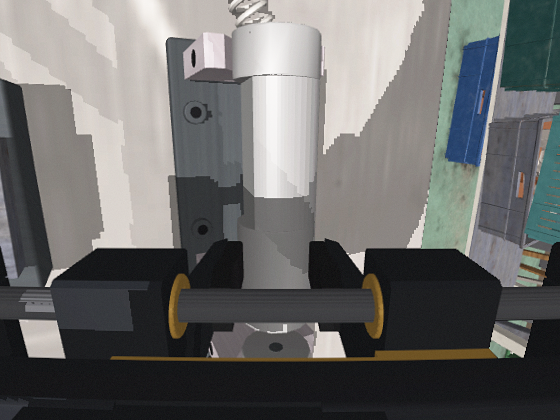

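View pics/s2.png

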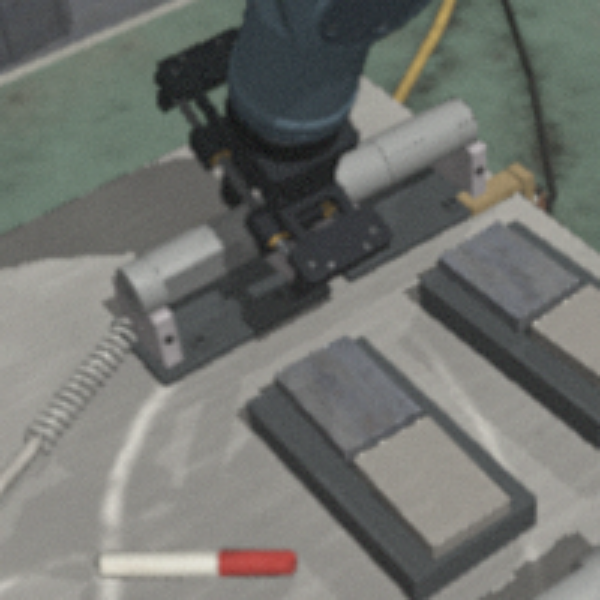

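```bash
python3 - <<'E'
from shaft import *
s=robot.observe()
for n in('wrist','scene'):
  p,d=robot.read_camera(n); Q=cloud(n,p,d,s); np.save(f'pics/Q3{n}.npy',Q)
  q=Q.reshape(-1,3)
  for x0 in range(378,470,10):
    m=(q[:,0]>x0)&(q[:,0]<x0+10)&(abs(q[:,1]-310)<27)&(q[:,2]>50)&(q[:,2]<110)
    if m.sum()<5: continue
    ang=np.degrees(np.arctan2(q[m,1]-310.2,q[m,2]-63.5)); r=np.hypot(q[m,1]-310.2,q[m,2]-63.5)
    print(n,x0,m.sum(),'ztop %.1f'%np.percentile(q[m,2],98),' '.join('%3s'%(int(round(np.median(r[k]))) if k.sum()>1 else '.') for e in range(-140,100,10) for k in [(ang>=e)&(ang<e+10)]))
print(s['grip_width'])
E
```

```text
wrist 378 2136 ztop 84.0   .  21  22  25  21  21  21  21  21  21  21  20  20  20  20  20  19  19  19  19   .   .   .   .
wrist 388 2658 ztop 84.0   .  21  22  25  21  21  21  21  21  20  20  20  20  20  20  20  19  19  19  19   .   .   .   .
wrist 398 2096 ztop 84.3  17  17  15  15  17  16  18  19  21  21  21  20  20  20  20  20  20  20  20  19   .   .   .   .
wrist 408 1886 ztop 84.3  18  16  16  15  15  16  17  18  20  21  21  20  20  20  20  20  20  20  20  19   .   .   .   .
wrist 418 1795 ztop 84.3  17  16  15  15  15  15  16  18  20  20  20  20  20  20  20  20  20  20  20  19   .   .   .   .
wrist 428 1696 ztop 84.2  18  16  15  15  15  15  16  18  20  21  20  20  20  20  20  20  20  20  20  20   .   .   .   .
wrist 438 1616 ztop 84.1  17  16  15  15  15  15  16  18  20  20  20  20  20  20  20  20  20  20  20  20   .   .   .   .
wrist 448 1528 ztop 84.1  17  16  15  15  14  15  16  18  20  20  20  20  20  20  20  20  20  20  20   .   .   .   .   .
wrist 458 1599 ztop 84.1  17  16  15  15  17  17  18  19  20  20  20  20  20  20  20  20  20  20  20  20   .   .   .   .
wrist 468 2
[... 621 characters left out ...]
5  16  15  15   .  19  19  22  19  20  20  20  20  20  19   .   .   .   .   .   .   .
scene 428 74 ztop 84.3  17  16  14  14  15  15  14  18  20  19  20  20  19  20  20  20  20   .   .   .   .   .   .   .
scene 438 76 ztop 84.5  17  14  14   .  14  15  16  17  19  20  20  19  19  19  19   .  18   .   .   .   .   .   .   .
scene 448 78 ztop 84.0  17  15  14  13   .  16  16  16  18  19  20  20  20  19  20  20  19  19   .   .   .   .   .   .
scene 458 83 ztop 84.7   .  15  15  19  19  16  17  16  19  20  20  21  19  21  19   .  20   .   .   .   .   .   .   .
scene 468 87 ztop 108.9   .   .  20  19  23  20  18  20  19  19  18  19  20  20  35  29  26  23   .   .   .   .   .   .
32.064004133784444
```

step_arm(
  translation=[
    [0, -0.0016, -0.0007],
    [0, -0.0032, -0.0012],
    [0, -0.0049, -0.0016],
    [0, -0.0066, -0.0018],
    [0, -0.0083, -0.0019],
    [0, -0.01, -0.0018],
    [0, -0.0118, -0.0016],
    [0, -0.0134, -0.0012],
    [0, -0.0151, -0.0007],
    [0, -0.0167, 0],
  ],
  delta_rot=[
    [-0.091, 0, 0],
    [-0.182, 0, 0],
    [-0.272, 0, 0],
    [-0.363, 0, 0],
    [-0.454, 0, 0],
    [-0.545, 0, 0],
    [-0.635, 0, 0],
    [-0.726, 0, 0],
    [-0.817, 0, 0],
    [-0.908, 0, 0],
  ],
  hand=[0.03, 0.03, 0.03, 0.03, 0.03, 0.03, 0.03, 0.03, 0.03, 0.03],
)

```text
time: 3.73
tool_pos: [484.6, 303.2, 49.5]
ee_rot: [[0.004, -0.009, 1.0], [-0.441, 0.897, 0.01], [-0.897, -0.441, -0.0]]
force: [-0.5, 2.4, 10.4]
grip_width: 30.3
```

step_arm(
  translation=[
    [0, 0, 0],
    [0, 0, 0],
  ],
  delta_rot=[
    [0, 0, 0],
    [0, 0, 0],
  ],
  hand=[0.03, 0.03],
)

```text
time: 3.9
tool_pos: [484.1, 303.3, 48.7]
ee_rot: [[0.003, -0.012, 1.0], [-0.44, 0.898, 0.012], [-0.898, -0.44, -0.002]]
force: [-2.1, 3.8, 18.1]
grip_width: 30.4
```

```bash
cat > prof.py <<'E'
from h import *
import sys
def prof(n,x0,x1,yc,sl,xm,zc=63.6,step=10):
  s=robot.observe()
  p,d=robot.read_camera(n); Q=cloud(n,p,d,s)
  q=Q.reshape(-1,3)
  for x in np.arange(x0,x1,step):
    y=yc+sl*(x+step/2-xm)
    m=(q[:,0]>x)&(q[:,0]<x+step)&(abs(q[:,1]-y)<27)&(q[:,2]>35)&(q[:,2]<100)
    ang=np.degrees(np.arctan2(q[m,1]-y,q[m,2]-zc)); r=np.hypot(q[m,1]-y,q[m,2]-zc)
    print(n,x,m.sum(),' '.join('%3s'%(int(round(np.median(r[k]))) if k.sum()>1 else '.') for e in range(-140,140,10) for k in [(ang>=e)&(ang<e+10)]))
  return p,Q,s
E
python3 - <<'E'
from prof import *
p,Q,s=prof('wrist',400,470,310.2,.01,449,step=20); cv2.imwrite('pics/w3.png',p[:,:,::-1]); print(s['tool_pos'],s['grip_width'])
p,Q,s=prof('scene',400,470,310.2,.01,449,step=20)
E
```

```text
wrist 400 3748   .   .   .   .   .  19  18  18  18  19  20  19  20  20  20  20  20  20  20  20  20  20  20  20  20   .   .   .
wrist 420 3327   .   .   .   .   .   .   .   .   .   .   .   .  20  20  20  20  20  20  20  20  19  19  19  19  20   .   .   .
wrist 440 2991   .   .   .   .   .   .   .   .   .   .   .   .  20  20  20  20  20  20  20  19  19  19  19  19  19   .   .   .
wrist 460 3625   .   .   .   .   .  18  18  18  20  20  20  26  20  20  20  19  20  19  19  19  19  19  19  19  19  19   .   .
[484.07163889 303.31401282  48.71222233] 30.35103419456339
scene 400 169   .   .  21  19  18  16  15  15  14  16  15  18  20  20  19  19  19  19   .   .   .   .   .   .   .   .   .   .
scene 420 161   .  20  19  17  16  15  15  14  14  15  17  18  20  19  20  19  19   .   .   .   .   .   .   .   .   .   .   .
scene 440 158   .  18  19  18  16  16  14  12  14  14  16  18  19  19  19  20  19   .   .   .   .   .   .   .   .   .   .   .
scene 460 206   .  20  20  19  20  19  20  18  20  19  23  33  23  19  20  19  19   .  27  31  27  27   .   .   .   .   .   .
```

View pics/w3.png

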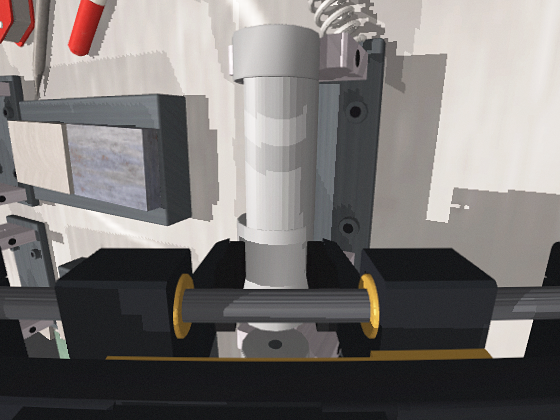

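B turned from about -104° to -65°, so the grip slipped and was too shallow. I'll open, swing back and regrip deeper, with a full close.

step_arm(
  translation=[
    [0, 0, 0],
    [0, 0, 0],
    [0, 0, 0],
    [0, 0, 0],
    [0, 0, 0],
  ],
  delta_rot=[
    [0, 0, 0],
    [0, 0, 0],
    [0, 0, 0],
    [0, 0, 0],
    [0, 0, 0],
  ],
  hand=[0.07, 0.07, 0.07, 0.07, 0.07],
)

```text
time: 4.42
tool_pos: [482.6, 301.5, 46.5]
ee_rot: [[-0.001, -0.01, 1.0], [-0.439, 0.898, 0.009], [-0.898, -0.439, -0.005]]
force: [1.1, 0.9, -1.4]
grip_width: 61.3
```

step_arm(
  translation=[
    [0, 0.0016, -0.0018],
    [0, 0.0036, -0.0034],
    [0, 0.0058, -0.0048],
    [0, 0.0083, -0.0059],
    [0, 0.011, -0.0067],
    [0, 0.0139, -0.0073],
    [0, 0.017, -0.0074],
    [0, 0.0202, -0.0072],
    [0, 0.0202, -0.0072],
  ],
  delta_rot=[
    [0.113, 0, 0],
    [0.227, 0, 0],
    [0.34, 0, 0],
    [0.454, 0, 0],
    [0.567, 0, 0],
    [0.681, 0, 0],
    [0.794, 0, 0],
    [0.908, 0, 0],
    [0.908, 0, 0],
  ],
  hand=[0.07, 0.07, 0.07, 0.07, 0.07, 0.07, 0.07, 0.07, 0.07],
)

```text
time: 5.17
tool_pos: [483.4, 320.2, 39.7]
ee_rot: [[0.002, -0.008, 1.0], [0.441, 0.897, 0.006], [-0.897, 0.441, 0.005]]
force: [-0.2, -0.2, -1.1]
grip_width: 69.9
```

step_arm(
  translation=[
    [0, 0, 0],
    [0, 0, 0],
    [0, 0, 0],
    [0, 0, 0],
    [0, 0, 0],
    [0, 0, 0],
    [0, 0, 0],
    [0, 0, 0],
  ],
  delta_rot=[
    [0, 0, 0],
    [0, 0, 0],
    [0, 0, 0],
    [0, 0, 0],
    [0, 0, 0],
    [0, 0, 0],
    [0, 0, 0],
    [0, 0, 0],
  ],
  hand=[0.0, 0.0, 0.0, 0.0, 0.0, 0.0, 0.0, 0.0],
)

```text
time: 5.83
tool_pos: [482.4, 322.4, 39.5]
ee_rot: [[-0.001, -0.012, 1.0], [0.438, 0.899, 0.011], [-0.899, 0.438, 0.004]]
force: [-0.2, -2.9, -2.3]
grip_width: 38.6
```

```bash
python3 - <<'E'
from prof import *
p,Q,s=prof('wrist',400,470,310.2,.01,449,step=20); cv2.imwrite('pics/w4.png',p[:,:,::-1]); print(s['tool_pos'],s['grip_width'],s['force'])
p,Q,s=prof('scene',400,470,310.2,.01,449,step=20)
E
```

```text
wrist 400 4842   .   .  20  19  17  16  15  15  15  15  16  18  20  20  20  20  20  20  20  20   .   .   .   .   .   .   .   .
wrist 420 4270   .   .  20  19  17  16  15  14  15  15  16  18  20  20  20  20  20  20  20  20   .   .   .   .   .   .   .   .
wrist 440 3812   .   .  20  19  17  16  15  14  15  15  16  18  20  20  20  20  20  20  20  20   .   .   .   .   .   .   .   .
wrist 460 4746   .   .  26  20  20  20  20  20  20  20  20  20  20  20  20  27  26  26  24  26  25   .   .   .   .   .   .   .
[482.3619943  322.41674622  39.49217419] 38.63673513142989 [-0.20983222 -2.94640156 -2.32574318]
scene 400 164   .   .  21  20  17  17  15  15  14  14  15  19  21  20  19  20  20  19   .   .   .   .   .   .   .   .   .   .
scene 420 163  20  20  20  17  16  15  14  14  15  15  16  19  20  19  19  20  20   .   .   .   .   .   .   .   .   .   .   .
scene 440 163   .  20  20  18  16  15  14  14  14  15  16  17  19  19  19  20  20   .  19   .   .   .   .   .   .   .   .   .
scene 460 147   .   .  21  19  17  19  17  16  18  16  18  19  19  20  20  29  28  32  22  25   .   .   .   .   .   .   .   .
```

View pics/w4.png

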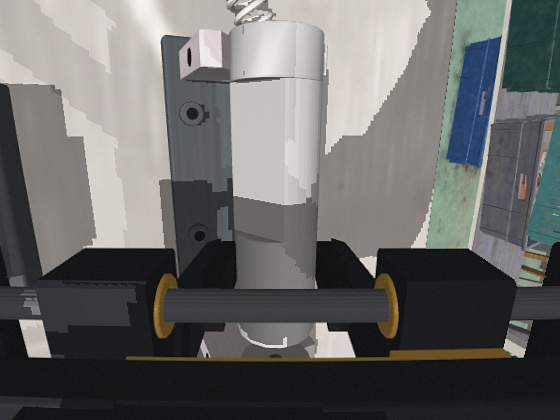

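step_arm(
  translation=[
    [0, -0.0023, -0.001],
    [0, -0.0046, -0.0017],
    [0, -0.007, -0.0023],
    [0, -0.0094, -0.0026],
    [0, -0.0118, -0.0027],
    [0, -0.0143, -0.0026],
    [0, -0.0167, -0.0023],
    [0, -0.0191, -0.0017],
    [0, -0.0214, -0.001],
    [0, -0.0237, 0],
  ],
  delta_rot=[
    [-0.091, 0, 0],
    [-0.182, 0, 0],
    [-0.272, 0, 0],
    [-0.363, 0, 0],
    [-0.454, 0, 0],
    [-0.545, 0, 0],
    [-0.635, 0, 0],
    [-0.726, 0, 0],
    [-0.817, 0, 0],
    [-0.908, 0, 0],
  ],
  hand=[0.0, 0.0, 0.0, 0.0, 0.0, 0.0, 0.0, 0.0, 0.0, 0.0],
)

```text
time: 6.77
tool_pos: [483.4, 299.7, 41.2]
ee_rot: [[0.003, -0.011, 1.0], [-0.442, 0.897, 0.011], [-0.897, -0.442, -0.002]]
force: [0.8, -1.7, 0.3]
grip_width: 38.3
```

```bash
cat >> prof.py <<'E'
def flat(n,x0,x1,yc,zc=63.6,guess=None,sl=0,xm=0,st=None):
  s=robot.observe() if st is None else st
  p,d=robot.read_camera(n); Q=cloud(n,p,d,s); q=Q.reshape(-1,3)
  yy=yc+sl*(q[:,0]-xm)
  r=np.hypot(q[:,1]-yy,q[:,2]-zc)
  m=(q[:,0]>x0)&(q[:,0]<x1)&(r<18.3)&(r>10); 
  if guess is not None:
    a=np.degrees(np.arctan2(q[:,1]-yy,q[:,2]-zc)); m&=abs((a-guess+180)%360-180)<38
  P=np.c_[q[m,1]-yy[m],q[m,2]-zc]
  for it in range(4):
    c=P.mean(0); u,S,vt=np.linalg.svd(P-c,full_matrices=False); nrm=vt[1]
    if nrm@c<0:nrm=-nrm
    e=(P-c)@nrm; P=P[abs(e)<max(2*e.std(),.6)]
  print(n,'normal deg %.1f'%np.degrees(np.arctan2(nrm[0],nrm[1])),'dist %.1f'%(nrm@c),'n',len(P),'sd %.2f'%e.std(),'span %.1f'%np.ptp((P-c)@vt[0]))
  return p,Q,s
E
python3 - <<'E'
from prof import *
p,Q,s=flat('wrist',403,460,310.2); print(s['tool_pos'],s['grip_width'],s['force'])
flat('scene',403,460,310.2)
prof('wrist',420,460,310.2,.01,449,step=20)
E
```

```text
wrist normal deg -11.9 dist 14.5 n 4629 sd 0.39 span 23.7
[483.3753722  299.72635379  41.21314344] 38.34602521266021 [ 0.77705321 -1.73984961  0.2890268 ]
scene normal deg -13.2 dist 13.4 n 218 sd 1.17 span 26.2
wrist 420 4213   .   .   .   .   .   .   .  20  19  17  15  15  14  14  15  16  18  20  20  20  20  20  20  20  20   .   .   .
wrist 440 3781   .   .   .   .   .   .   .   .  19  17  15  15  14  14  15  16  18  20  20  20  20  20  20  20  20   .   .   .
```

step_arm(
  translation=[
    [0, -0.0025, 0.0014],
    [0, -0.0049, 0.0031],
    [0, -0.0049, 0.0031],
    [0, -0.0049, 0.0031],
  ],
  delta_rot=[
    [-0.107, 0, 0],
    [-0.215, 0, 0],
    [-0.215, 0, 0],
    [-0.215, 0, 0],
  ],
  hand=[0.0, 0.0, 0.0, 0.0],
)

```text
time: 7.25
tool_pos: [481.9, 293.4, 42.7]
ee_rot: [[-0.0, -0.014, 1.0], [-0.624, 0.781, 0.011], [-0.781, -0.624, -0.009]]
force: [-1.9, -2.5, 6.1]
grip_width: 38.8
```

```bash
python3 - <<'E'
from prof import *
p,Q,s=flat('wrist',403,460,310.2); print(s['tool_pos'],s['grip_width'],s['force'])
flat('scene',403,460,310.2)
E
```

```text
wrist normal deg -0.9 dist 14.0 n 4950 sd 0.38 span 24.9
[481.93275901 293.38625921  42.67923682] 38.78064569708605 [-1.86001767 -2.49115785  6.07124338]
scene normal deg -3.2 dist 13.4 n 191 sd 1.07 span 27.5
```

step_arm(
  translation=[
    [0, 0, 0],
    [0, 0, 0],
    [0, 0, 0],
    [0, 0, 0],
    [0, 0, 0],
    [0, 0.0124, 0.0157],
    [0, 0.031, 0.0393],
    [0, 0.0496, 0.0628],
    [0, 0.0558, 0.0707],
    [0, 0.0558, 0.0707],
  ],
  delta_rot=[
    [0, 0, 0],
    [0, 0, 0],
    [0, 0, 0],
    [0, 0, 0],
    [0, 0, 0],
    [0, 0, 0],
    [0, 0, 0],
    [0, 0, 0],
    [0, 0, 0],
    [0, 0, 0],
  ],
  hand=[0.075, 0.075, 0.075, 0.075, 0.075, 0.075, 0.075, 0.075, 0.075, 0.075],
)

```text
time: 8.18
tool_pos: [483.8, 352.0, 114.9]
ee_rot: [[0.003, -0.011, 1.0], [-0.617, 0.787, 0.01], [-0.787, -0.617, -0.004]]
force: [-0.7, -0.8, 0.1]
grip_width: 75.1
```

```bash
python3 - <<'E'
from prof import *
p,Q,s=flat('wrist',403,460,310.2); print(s['tool_pos'],s['grip_width'],s['force']);cv2.imwrite('pics/w5.png',p[:,:,::-1])
flat('scene',403,460,310.2)
q=Q.reshape(-1,3)
# round ends as check of axis
from shaft import fit
print(fit(Q,(383,397,280,340))[0])
E
```

```text
wrist normal deg -1.1 dist 14.0 n 1848 sd 0.41 span 24.6
[483.7701504  352.04694194 114.90500204] 75.06763172431023 [-0.69157813 -0.78290542  0.05079329]
scene normal deg -2.7 dist 13.3 n 184 sd 1.11 span 27.7
[3.09006203e+02 1.08429280e-02 6.35270980e+01]
```

View pics/w5.png

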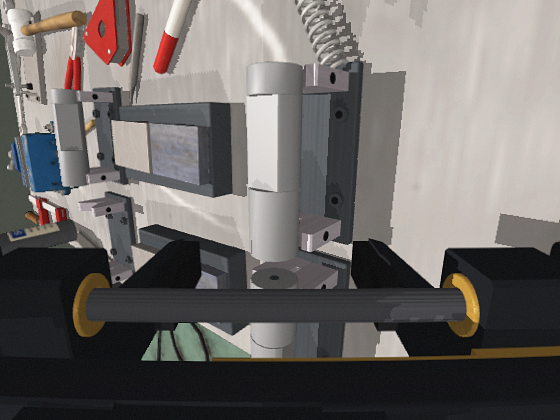

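B is up within about 1–3°. Now A: grip its free section (x≈578) with the tool leaning to +y.

step_arm(
  translation=[
    [0.035, -0.0027, -0.006],
    [0.07, -0.0053, -0.013],
    [0.0955, -0.0079, -0.0191],
    [0.0955, -0.0079, -0.0191],
    [0.0955, -0.0203, -0.0315],
    [0.0955, -0.0326, -0.0438],
    [0.0955, -0.045, -0.0562],
    [0.0955, -0.0574, -0.0686],
    [0.0955, -0.0574, -0.0686],
  ],
  delta_rot=[
    [-0.06, 0, -0.01],
    [-0.117, 0, -0.016],
    [-0.117, 0, -0.016],
    [-0.117, 0, -0.016],
    [-0.117, 0, -0.016],
    [-0.117, 0, -0.016],
    [-0.117, 0, -0.016],
    [-0.117, 0, -0.016],
    [-0.117, 0, -0.016],
  ],
  hand=[0.07, 0.07, 0.07, 0.07, 0.07, 0.07, 0.07, 0.07, 0.07],
)

```text
time: 9.03
tool_pos: [576.3, 286.3, 41.9]
ee_rot: [[-0.017, 0.001, 1.0], [-0.712, 0.702, -0.013], [-0.702, -0.712, -0.011]]
force: [-0.2, -1.4, -1.0]
grip_width: 70.2
```

step_arm(
  translation=[
    [0, 0, 0],
    [0, 0, 0],
    [0, 0, 0],
    [0, 0, 0],
    [0, 0, 0],
    [0, 0, 0],
    [0, 0, 0],
    [0, 0, 0],
  ],
  delta_rot=[
    [0, 0, 0],
    [0, 0, 0],
    [0, 0, 0],
    [0, 0, 0],
    [0, 0, 0],
    [0, 0, 0],
    [0, 0, 0],
    [0, 0, 0],
  ],
  hand=[0.0, 0.0, 0.0, 0.0, 0.0, 0.0, 0.0, 0.0],
)

```text
time: 9.7
tool_pos: [578.7, 292.4, 45.6]
ee_rot: [[-0.01, 0.002, 1.0], [-0.707, 0.707, -0.008], [-0.707, -0.707, -0.006]]
force: [-1.5, 2.0, 5.2]
grip_width: 38.4
```

step_arm(
  translation=[
    [0, 0.0025, -0.0022],
    [0, 0.0052, -0.0041],
    [0, 0.0081, -0.0056],
    [0, 0.0112, -0.0067],
    [0, 0.0144, -0.0075],
    [0, 0.0177, -0.0079],
    [0, 0.021, -0.0078],
    [0, 0.0242, -0.0074],
    [0, 0.0274, -0.0066],
    [0, 0.0305, -0.0054],
  ],
  delta_rot=[
    [0.122, 0, 0],
    [0.244, 0, 0],
    [0.367, 0, 0],
    [0.489, 0, 0],
    [0.611, 0, 0],
    [0.733, 0, 0],
    [0.855, 0, 0],
    [0.977, 0, 0],
    [1.1, 0, 0],
    [1.222, 0, 0],
  ],
  hand=[0.0, 0.0, 0.0, 0.0, 0.0, 0.0, 0.0, 0.0, 0.0, 0.0],
)

```text
time: 10.53
tool_pos: [579.3, 321.1, 40.4]
ee_rot: [[-0.008, 0.003, 1.0], [0.417, 0.909, 0.001], [-0.909, 0.417, -0.008]]
force: [-1.0, -0.8, -5.0]
grip_width: 38.6
```

step_arm(
  translation=[
    [0, 0, 0],
    [0, 0, 0],
    [0, 0, 0],
    [0, 0, 0],
    [0, 0, 0],
    [0, 0, 0],
  ],
  delta_rot=[
    [0, 0, 0],
    [0, 0, 0],
    [0, 0, 0],
    [0, 0, 0],
    [0, 0, 0],
    [0, 0, 0],
  ],
  hand=[0.0, 0.07, 0.07, 0.07, 0.07, 0.07],
)

```text
time: 11.03
tool_pos: [577.9, 322.6, 38.7]
ee_rot: [[-0.012, 0.0, 1.0], [0.412, 0.911, 0.005], [-0.911, 0.412, -0.011]]
force: [-0.3, 0.0, 0.2]
grip_width: 69.1
```

```bash
python3 - <<'E'
from prof import *
p,Q,s=prof('top',550,684,311,-.0055,613,step=15);cv2.imwrite('pics/t6.png',cv2.resize(p[90:300,100:400,::-1],None,fx=2.5,fy=2.5))
p,Q,s=prof('scene',550,684,311,-.0055,613,step=15);cv2.imwrite('pics/s6.png',cv2.resize(p[90:290,130:330,::-1],None,fx=3,fy=3))
E
```

```text
top 550 171   .   .  23  24  20   .  20  20  20  19  20  20  20  20  20  20  19  20  20  19  19  20   .   .  25   .   .   .
top 565 25   .   .   .   .   .  20   .  21  20   .   .   .  19   .  21   .   .  20   .  19   .   .   .   .   .   .   .   .
top 580 20   .   .   .   .   .   .   .   .   .   .   .   .   .  20  19  20  21  19  20   .   .   .   .   .   .   .   .   .
top 595 47   .   .   .   .   .   .   .   .   .   .   .   .   .   .  18  16  15  19  15  19  16  18  19   .   .   .   .   .
top 610 29   .   .   .   .   .   .   .   .   .   .   .   .   .   .   .  14   .  14  13  15  16  18   .   .   .   .   .   .
top 625 20   .   .   .   .   .   .   .   .   .   .   .   .   .   .  17  15  14  15   .  14   .   .   .   .   .   .   .   .
top 640 61   .   .   .   .   .   .   .   .   .   .   .   .  21  19  16  14  14  13  14  15  16  18  18   .   .   .   .   .
top 655 106   .   .   .   .   .   .   .   .   .  20  21  20  20  18  17  15  16  14  15  15  16  17  19   .  25  28   .   .
top 670 120   .   .   .   .   .   .   .   .  20  21  21  19  20  19  20  20  20  20  20  19  19   .   .   .  25   
[... 432 characters left out ...]
 .   .   .   .   .   .   .   .   .   .   .   .   .   .   .   .   .   .   .   .
scene 610 0   .   .   .   .   .   .   .   .   .   .   .   .   .   .   .   .   .   .   .   .   .   .   .   .   .   .   .   .
scene 625 0   .   .   .   .   .   .   .   .   .   .   .   .   .   .   .   .   .   .   .   .   .   .   .   .   .   .   .   .
scene 640 3   .   .   .   .   .   .   .   .   .  20   .   .   .   .   .   .   .   .   .   .   .   .   .   .   .   .   .   .
scene 655 58   .   .   .  24  21  21  22  21  19  19  21  17  17  19   .   .   .   .   .   .   .   .   .   .   .   .   .   .
scene 670 90   .  20  20  25  20  20  20  18  19  18  21  19  19  19  19  20   .   .   .   .   .   .   .   .   .   .   .   .
```

View pics/t6.png

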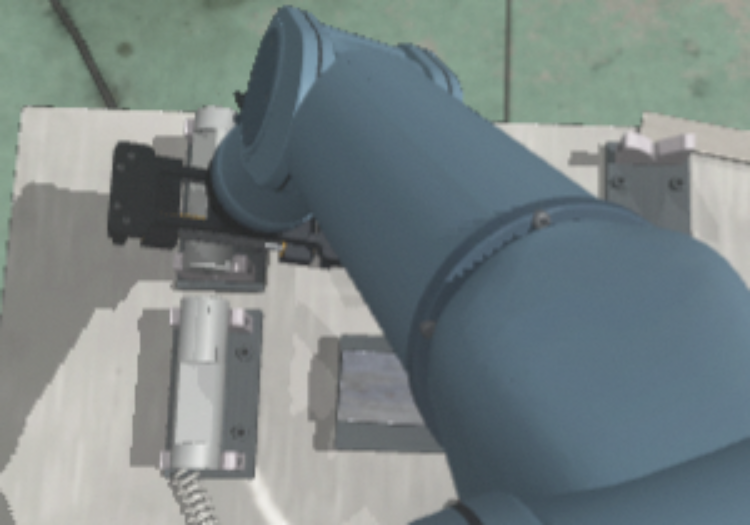

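View pics/s6.png

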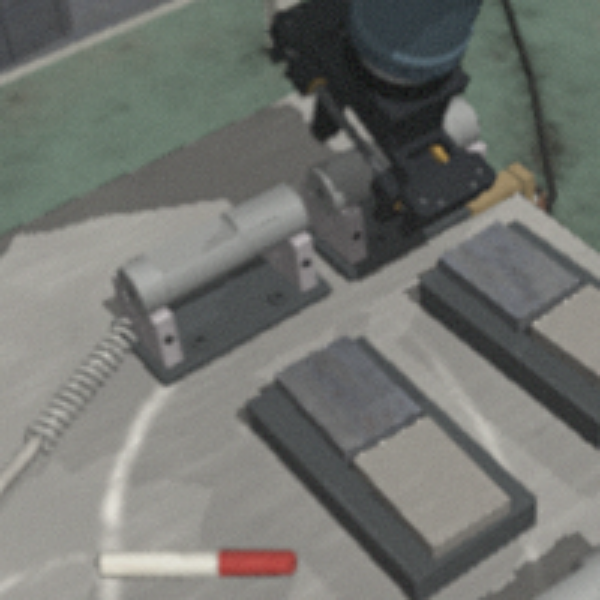

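```bash
python3 - <<'E'
from prof import *
flat('top',600,662,311,zc=63.4,guess=47)
flat('top',403,460,310.5,zc=63.3,guess=0)
E
```

```text
top normal deg 36.3 dist 14.1 n 111 sd 0.83 span 19.3
top normal deg -2.3 dist 13.9 n 249 sd 1.20 span 21.3
```

step_arm(
  translation=[
    [0, -0.0031, -0.0012],
    [0, -0.0063, -0.002],
    [0, -0.0095, -0.0025],
    [0, -0.0128, -0.0025],
    [0, -0.0161, -0.0021],
    [0, -0.0193, -0.0014],
    [0, -0.0206, -0.0009],
    [0, -0.0206, -0.0009],
  ],
  delta_rot=[
    [-0.122, 0, 0],
    [-0.244, 0, 0],
    [-0.367, 0, 0],
    [-0.489, 0, 0],
    [-0.611, 0, 0],
    [-0.733, 0, 0],
    [-0.785, 0, 0],
    [-0.785, 0, 0],
  ],
  hand=[0.07, 0.07, 0.07, 0.07, 0.07, 0.07, 0.07, 0.07],
)

```text
time: 11.9
tool_pos: [575.8, 307.0, 36.2]
ee_rot: [[-0.01, -0.007, 1.0], [-0.353, 0.936, 0.003], [-0.936, -0.353, -0.012]]
force: [-0.4, 1.0, -0.9]
grip_width: 70.0
```

```bash
python3 - <<'E'
from prof import *
p,Q,s=flat('top',600,662,311,zc=63.4,guess=42);cv2.imwrite('pics/t7.png',cv2.resize(p[90:300,100:400,::-1],None,fx=2.5,fy=2.5))
prof('top',595,684,311,-.0055,613,step=15)
print(s['tool_pos'],s['force'])
E
```

```text
top normal deg 35.9 dist 13.5 n 48 sd 0.71 span 17.8
top 595 6   .   .   .   .   .   .   .   .   .   .   .   .   .   .   .   .   .   .   .  20   .  19   .   .   .   .   .   .
top 610 2   .   .   .   .   .   .   .   .   .   .   .   .   .   .   .   .   .   .   .   .   .   .  20   .   .   .   .   .
top 625 1   .   .   .   .   .   .   .   .   .   .   .   .   .   .   .   .   .   .   .   .   .   .   .   .   .   .   .   .
top 640 68   .   .   .   .   .   .   .   .  20  20  21  20  22  18  15  15  14  14  14  15  16  18  18   .   .   .   .   .
top 655 159  33  27  23  26   .  20  20  20  19  20  20  20  19  18  17  14  15  15  15  16  17  19  19   .  25   .   .   .
top 670 158   .   .  21  25  20  20  20  20  20  20  20  20  20  20  20  19  21  19  19  20  19   .   .  25  24   .   .   .
[575.80277588 307.02918403  36.20062853] [-0.38164352  0.97587542 -0.89281425]
```

step_arm(
  translation=[
    [0, 0, 0],
    [0, 0, 0],
    [0, 0, 0],
    [0, 0, 0],
    [0, 0, 0],
    [0, 0, 0],
    [0, 0, 0],
    [0, 0, 0],
  ],
  delta_rot=[
    [0, 0, 0],
    [0, 0, 0],
    [0, 0, 0],
    [0, 0, 0],
    [0, 0, 0],
    [0, 0, 0],
    [0, 0, 0],
    [0, 0, 0],
  ],
  hand=[0.0, 0.0, 0.0, 0.0, 0.0, 0.0, 0.0, 0.0],
)

```text
time: 12.67
tool_pos: [578.6, 301.2, 38.4]
ee_rot: [[-0.011, 0.002, 1.0], [-0.352, 0.936, -0.006], [-0.936, -0.352, -0.01]]
force: [0.6, -0.8, 1.5]
grip_width: 38.7
```

step_arm(
  translation=[
    [0, 0.0027, -0.0008],
    [0, 0.0055, -0.0014],
    [0, 0.0083, -0.0016],
    [0, 0.0111, -0.0016],
    [0, 0.0139, -0.0012],
    [0, 0.0171, -0.0004],
    [0, 0.0171, -0.0004],
  ],
  delta_rot=[
    [0.105, 0, 0],
    [0.209, 0, 0],
    [0.314, 0, 0],
    [0.419, 0, 0],
    [0.524, 0, 0],
    [0.646, 0, 0],
    [0.646, 0, 0],
  ],
  hand=[0.0, 0.0, 0.0, 0.0, 0.0, 0.0, 0.0],
)

```text
time: 13.25
tool_pos: [579.4, 317.2, 40.1]
ee_rot: [[-0.012, 0.013, 1.0], [0.296, 0.955, -0.009], [-0.955, 0.296, -0.015]]
force: [1.1, 4.1, -1.1]
grip_width: 38.7
```

```bash
python3 - <<'E'
from prof import *
p,Q,s=flat('top',600,662,311,zc=63.4,guess=0)
prof('top',595,684,311,-.0055,613,step=15)
flat('scene',600,662,311,zc=63.2,guess=0)
prof('scene',595,684,311,-.0055,613,step=15)
print(s['tool_pos'],s['force'],s['grip_width'])
E
```

```text
prof.py:23: RuntimeWarning: Mean of empty slice.
  c=P.mean(0); u,S,vt=np.linalg.svd(P-c,full_matrices=False); nrm=vt[1]
  ret = um.true_divide(
Traceback (most recent call last):
  File "prof.py", line 23, in flat
    c=P.mean(0); u,S,vt=np.linalg.svd(P-c,full_matrices=False); nrm=vt[1]
                                                                    ~~^^^
IndexError: index 1 is out of bounds for axis 0 with size 0
```

Occluded. I'll release, back off and look with the wrist camera from above.

step_arm(
  translation=[
    [0, 0, 0],
    [0, 0, 0],
    [0, 0, 0],
    [0, 0, 0],
    [0, 0, 0],
    [0, -0.0076, 0.025],
    [0, -0.0152, 0.05],
    [0, -0.0243, 0.08],
    [0, -0.0243, 0.11],
    [0, -0.0243, 0.11],
  ],
  delta_rot=[
    [0, 0, 0],
    [0, 0, 0],
    [0, 0, 0],
    [0, 0, 0],
    [0, 0, 0],
    [0, 0, 0],
    [0, 0, 0],
    [0, 0, 0],
    [0, 0, 0],
    [0, 0, 0],
  ],
  hand=[0.075, 0.075, 0.075, 0.075, 0.075, 0.075, 0.075, 0.075, 0.075, 0.075],
)

```text
time: 14.13
tool_pos: [582.0, 295.3, 154.0]
ee_rot: [[-0.003, -0.0, 1.0], [0.286, 0.958, 0.001], [-0.958, 0.286, -0.003]]
force: [0.2, -0.3, 0.4]
grip_width: 75.2
```

```bash
python3 - <<'E'
from prof import *
s=robot.observe(); print(s['tool_pos'],s['force'],s['grip_width'])
for n in('scene','top','wrist'):
  p,Q,s=prof(n,595,684,311,-.0055,613,step=15); cv2.imwrite(f'pics/{n}8.png',p[:,:,::-1])
  try: flat(n,600,662,311,zc=63.3,guess=0)
  except Exception as e: print('none')
E
```

```text
[581.97859899 295.32088352 153.9509315 ] [ 0.16741814 -0.26124917  0.39234247] 75.21303181271881
scene 595 90   .   .   .  21  20  20  20  19  20  20  19  18  16  17  18  15  17  17  17   .   .   .   .   .   .   .   .   .
scene 610 105   .  21  20  21  20  20  20  20  20  17  16  15  15  13  13  14  16  18  18   .   .   .   .   .   .   .   .   .
scene 625 98   .  20  20  21  20  20  20  20  20  18  16  14  12  14  14  14  15  18  18   .   .   .   .   .   .   .   .   .
scene 640 95   .  20  19  19  20  20  19  21  20  19  16  15  15   .  13  13  15  17  17   .   .   .   .   .   .   .   .   .
scene 655 135  32  24  24  20  20  20  21  19  22  19  16  15  16  18  14  16  16  18   .   .   .   .   .   .   .   .   .   .
scene 670 99   .  20   .  23  21  20  20  20  21  20  20  20  19  20  19  19   .   .   .   .   .   .   .   .   .   .   .   .
scene normal deg -5.0 dist 13.9 n 132 sd 0.96 span 21.3
top 595 19   .   .   .   .   .   .   .   .   .   .   .   .   .  19  22  20  19  20   .  19   .   .   .   .   .   .   .   .
top 610 4   .   .   .   .   .   .   .   .   .   .   .   .   .   .   .  1
[... 653 characters left out ...]
  .   .   .   .
wrist 610 773   .   .   .  21   .  21  21  21  21  19  16  15  14  14  14  15  16  18  19  19   .   .   .   .   .   .   .   .
wrist 625 752   .   .   .   .  21  21  21  21  21  19  16  15  14  14  14  15  16  18  19  19  19   .   .   .   .   .   .   .
wrist 640 411   .   .   .   .  21  21  21  21  21  19  17  15  15  14  14  15  16  18  19  19  19   .   .   .   .   .   .   .
wrist 655 3   .   .   .   .   .   .   .   .   .   .   .   .   .   .   .   .   .   .   .   .   .   .   .   .   .   .  32   .
wrist 670 236   .   .   .   .   .   .  21  20  21  21  20  20  20  20  20  20  19  19   .   .   .   .   .   .   .   .   .   .
wrist normal deg -3.4 dist 14.3 n 1083 sd 0.46 span 22.1
```

A reads about -3.4°, inside tolerance, but I'll trim it.

step_arm(
  translation=[
    [0, 0, -0.03],
    [0, 0.0076, -0.055],
    [0, 0.0152, -0.08],
    [0, 0.0243, -0.11],
    [0, 0.0243, -0.11],
  ],
  delta_rot=[
    [0, 0, 0],
    [0, 0, 0],
    [0, 0, 0],
    [0, 0, 0],
    [0, 0, 0],
  ],
  hand=[0.065, 0.065, 0.065, 0.065, 0.065],
)

```text
time: 14.85
tool_pos: [572.7, 319.0, 30.9]
ee_rot: [[-0.022, 0.002, 1.0], [0.28, 0.96, 0.004], [-0.96, 0.28, -0.022]]
force: [-1.7, -0.7, -0.1]
grip_width: 65.1
```

step_arm(
  translation=[
    [0, 0, 0],
    [0, 0, 0],
    [0, 0, 0],
    [0, 0, 0],
    [0, 0, 0],
    [0, 0, 0],
    [0, 0, 0],
    [0, -0.0016, -0.0004],
    [0, -0.0016, -0.0004],
    [0, -0.0016, -0.0004],
  ],
  delta_rot=[
    [0, 0, 0],
    [0, 0, 0],
    [0, 0, 0],
    [0, 0, 0],
    [0, 0, 0],
    [0, 0, 0],
    [0, 0, 0],
    [-0.059, 0, 0],
    [-0.059, 0, 0],
    [-0.059, 0, 0],
  ],
  hand=[0.0, 0.0, 0.0, 0.0, 0.0, 0.0, 0.0, 0.0, 0.0, 0.0],
)

```text
time: 15.68
tool_pos: [579.7, 316.9, 39.4]
ee_rot: [[-0.009, 0.0, 1.0], [0.225, 0.974, 0.002], [-0.974, 0.225, -0.009]]
force: [-1.8, -4.8, 10.4]
grip_width: 37.7
```

step_arm(
  translation=[
    [0, 0, 0],
    [0, 0, 0],
    [0, 0, 0],
    [0, 0, 0],
    [0, 0, 0],
    [0, -0.0076, 0.025],
    [0, -0.0152, 0.05],
    [0, -0.0243, 0.08],
    [0, -0.0243, 0.11],
    [0, -0.0243, 0.11],
  ],
  delta_rot=[
    [0, 0, 0],
    [0, 0, 0],
    [0, 0, 0],
    [0, 0, 0],
    [0, 0, 0],
    [0, 0, 0],
    [0, 0, 0],
    [0, 0, 0],
    [0, 0, 0],
    [0, 0, 0],
  ],
  hand=[0.075, 0.075, 0.075, 0.075, 0.075, 0.075, 0.075, 0.075, 0.075, 0.075],
)

```text
time: 16.52
tool_pos: [582.1, 293.4, 153.6]
ee_rot: [[-0.003, 0.001, 1.0], [0.229, 0.973, -0.001], [-0.973, 0.229, -0.003]]
force: [0.9, 0.7, 0.8]
grip_width: 74.8
```

```bash
python3 - <<'E'
from prof import *
s=robot.observe(); print(s['tool_pos'],s['force'],s['grip_width'])
for n in('scene','wrist'):
  p,Q,s=flat(n,600,662,311,zc=63.3,guess=0)
cv2.imwrite('pics/w9.png',p[:,:,::-1])
E
```

```text
[582.09482826 293.41053508 153.56454996] [0.9469467  0.69874856 0.76033333] 74.84670799634767
scene normal deg -0.6 dist 13.9 n 132 sd 0.87 span 22.1
wrist normal deg -0.7 dist 14.3 n 1246 sd 0.47 span 22.3
```

View pics/w9.png

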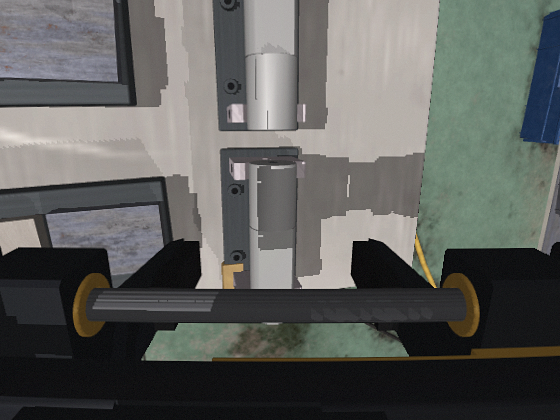

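```bash
python3 - <<'E'
from prof import *
from shaft import fit
for n in('top','scene'):
  p,d=robot.read_camera(n);Q=cloud(n,p,d)
  a,xm,q=fit(Q,(462,514,-115,-45)); print(n,a,xm,len(q)); 
  a,xm,q=fit(Q,(462,494,-115,-45)); print(n,a,xm,len(q)); 
  q=Q.reshape(-1,3);m=(q[:,2]>3)&(q[:,2]<14)&(q[:,0]>360)&(q[:,0]<530)&(q[:,1]>-125)&(q[:,1]<-30)
  w=q[m,:2].astype(np.float32); print(n,cv2.minAreaRect(w))
  flat(n,395,458,-80.5,zc=63.3,guess=70,sl=-.03,xm=478)
  prof(n,395,515,-80.5,-.03,478,zc=63.2,step=20)
s=robot.observe();print(s['tool_pos'])
E
```

```text
top [-7.99977786e+01 -3.17471746e-02  6.33200748e+01] 488.0 472
top [-7.96843943e+01 -4.27465594e-02  6.32754604e+01] 478.0 296
top ((440.1534423828125, -78.03659057617188), (157.29278564453125, 89.69271087646484), 1.6042510271072388)
top normal deg 66.6 dist 15.2 n 153 sd 0.66 span 20.9
top 395 189   .   .   .   .   .   .   .  18  19  19  20  20  20  21  20  22  21  18  17  16  15  16  15  18  20   .   .   .
top 415 192   .   .   .   .   .   .   .  18  19  19  20  20  19  21  20  21  19  18  17  16  16  16  16  17  19   .   .   .
top 435 188   .   .   .   .   .   .   .   .  19  19  19  20  21  20  21  21  20  18  17  16  15  15  16  17  19  20   .   .
top 455 185   .   .   .   .   .   .   .   .  19  18  19  19  21  20  20  20  20  21  20  21  18  19  20  18  20   .   .   .
top 475 184   .   .   .   .   .   .   .  19  19  19  19  20  20  20  20  20  21  21  20  20  20  20  21  20   .   .   .   .
top 495 223   .   .  27  26  25   .   .  19   .  19  20  20  19  20  20  20  20  20  20  20  21  21   .  25  25  23  22   .
scene [-8.11345257e+01 -4.59975739e-02  6.24555165e+01] 488.0 595
scene [-8.06899064e+01 -4.72492455e-02  6.24365534e+01] 478.0 375
scene ((440.3568420410156, -79.31938171386719), (148.8950958251953, 85.184326171875), 0.8854126930236816)prof.py:23: RuntimeWarning: Mean of empty slice.
  c=P.mean(0); u,S,vt=np.linalg.svd(P-c,full_matrices=False); nrm=vt[1]
  ret = um.true_divide(
Traceback (most recent call last):
  File "prof.py", line 23, in flat
    c=P.mean(0); u,S,vt=np.linalg.svd(P-c,full_matrices=False); nrm=vt[1]
                                                                    ~~^^^
IndexError: index 1 is out of bounds for axis 0 with size 0
```

step_arm(
  translation=[
    [-0.01, -0.0345, 0.02],
    [-0.02, -0.069, 0.02],
    [-0.03, -0.1035, 0.02],
    [-0.04, -0.139, 0.02],
    [-0.05, -0.174, 0.02],
    [-0.06, -0.2085, 0.02],
    [-0.07, -0.243, 0.02],
    [-0.08, -0.278, 0.02],
    [-0.09, -0.312, 0.02],
    [-0.1, -0.3465, 0.02],
  ],
  delta_rot=[
    [-0.076, 0, -0.002],
    [-0.152, 0, -0.005],
    [-0.228, 0, -0.007],
    [-0.304, 0, -0.01],
    [-0.38, 0, -0.012],
    [-0.456, 0, -0.015],
    [-0.532, 0, -0.017],
    [-0.608, 0, -0.02],
    [-0.684, 0, -0.022],
    [-0.761, 0, -0.025],
  ],
  hand=[0.07, 0.07, 0.07, 0.07, 0.07, 0.07, 0.07, 0.07, 0.07, 0.07],
)

```text
time: 17.7
tool_pos: [477.7, -55.0, 167.2]
ee_rot: [[-0.015, 0.025, 1.0], [-0.511, 0.859, -0.029], [-0.859, -0.511, -0.0]]
force: [0.8, -0.5, -0.9]
grip_width: 70.2
```

step_arm(
  translation=[
    [0, 0, 0],
    [0, 0, -0.02],
    [0, 0, -0.04],
    [0, 0, -0.0578],
    [0, -0.01, -0.0751],
    [0, -0.02, -0.0924],
    [0, -0.03, -0.1097],
    [0, -0.04, -0.1271],
    [0, -0.04, -0.1271],
  ],
  delta_rot=[
    [0, 0, 0],
    [0, 0, 0],
    [0, 0, 0],
    [0, 0, 0],
    [0, 0, 0],
    [0, 0, 0],
    [0, 0, 0],
    [0, 0, 0],
    [0, 0, 0],
  ],
  hand=[0.07, 0.07, 0.07, 0.07, 0.07, 0.07, 0.07, 0.07, 0.07],
)

```text
time: 18.45
tool_pos: [476.0, -95.5, 37.9]
ee_rot: [[-0.02, 0.025, 0.999], [-0.51, 0.86, -0.032], [-0.86, -0.51, -0.005]]
force: [-0.1, -1.7, 0.2]
grip_width: 70.2
```

```bash
python3 - <<'E'
from prof import *
s=robot.observe(); print(s['tool_pos'],s['force'],s['ee_rot'])
n='wrist'
p,Q,s=prof(n,375,480,-79,-.03,478,zc=63.5,step=15); cv2.imwrite('pics/w10.png',p[:,:,::-1])
E
```

```text
[475.99716731 -95.47613725  37.88127399] [-0.13537418 -1.69328361  0.22113596] [[-0.02035813  0.02492596  0.99948199]
 [-0.50967526  0.85977812 -0.03182332]
 [-0.86012597 -0.5100591  -0.00479933]]
wrist 375 4524   .   .   .   .   .   .   .   .   .  20  20  20  20  20  20  20  20  19  19  19  19  19  19  19  24  21  20   .
wrist 390 4287   .   .   .   .   .   .   .   .  21  21  21  20  20  20  20  20  19  17  18  16  18  14  15  16  18  21  26  30
wrist 405 3577   .   .   .   .   .   .   .   .   .  21  21  21  20  20  20  20  18  15  14  13  13  13  14  15  17  19   .   .
wrist 420 3261   .   .   .   .   .   .   .   .  21  21  21  21  20  20  20  20  18  15  14  13  13  13  14  15  17  18   .   .
wrist 435 3005   .   .   .   .   .   .   .   .  21  21  21  21  20  20  20  20  17  15  14  13  13  13  14  15  17  19   .   .
wrist 450 2954   .   .   .   .   .   .   .   .  21  21  21  21  20  20  20  20  18  16  15  14  13  14  14  15  17  18   .   .
wrist 465 2870   .   .   .   .   .   .   .   .  21  38  40  20  20  20  20  20  19  19  19  19  19  18  18  18  18  19   .   .
```

View pics/w10.png

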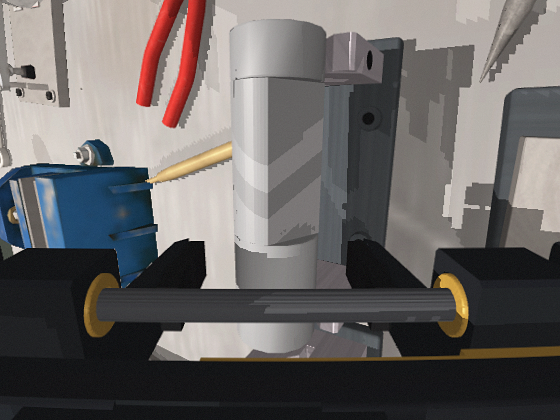

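```bash
python3 - <<'E'
from h import *
for n in('top','scene'):
  Q=np.load(f'pics/{n}Q.npy').reshape(-1,3)
  for y in range(-280,-110,15):
    m=(Q[:,0]>425)&(Q[:,0]<535)&(Q[:,1]>y)&(Q[:,1]<y+15)&(Q[:,2]>-10)&(Q[:,2]<200)
    print(n,y,m.sum(),round(float(np.percentile(Q[m,2],98)),0) if m.sum() else None)
E
```

```text
top -280 409 78.0
top -265 917 73.0
top -250 351 24.0
top -235 314 10.0
top -220 312 12.0
top -205 324 11.0
top -190 321 11.0
top -175 322 10.0
top -160 320 11.0
top -145 323 9.0
top -130 232 11.0
top -115 85 60.0
scene -280 801 77.0
scene -265 394 72.0
scene -250 443 21.0
scene -235 530 9.0
scene -220 516 10.0
scene -205 501 11.0
scene -190 493 10.0
scene -175 476 10.0
scene -160 437 11.0
scene -145 430 2.0
scene -130 532 11.0
scene -115 592 68.0
```

step_arm(
  translation=[
    [0, 0, 0],
    [0, 0, 0],
    [0, 0, 0],
    [0, 0, 0],
    [0, 0, 0],
    [0, 0, 0],
    [0, 0, 0],
    [0, 0, 0],
  ],
  delta_rot=[
    [0, 0, 0],
    [0, 0, 0],
    [0, 0, 0],
    [0, 0, 0],
    [0, 0, 0],
    [0, 0, 0],
    [0, 0, 0],
    [0, 0, 0],
  ],
  hand=[0.0, 0.0, 0.0, 0.0, 0.0, 0.0, 0.0, 0.0],
)

```text
time: 19.17
tool_pos: [478.7, -93.7, 40.9]
ee_rot: [[-0.015, 0.026, 1.0], [-0.508, 0.861, -0.03], [-0.861, -0.508, 0.001]]
force: [-0.7, 1.2, 6.8]
grip_width: 38.2
```

step_arm(
  translation=[
    [0, 0.0028, -0.0014],
    [0, 0.0057, -0.0025],
    [0, 0.0087, -0.0032],
    [0, 0.0118, -0.0036],
    [0, 0.0149, -0.0036],
    [0, 0.018, -0.0032],
    [0, 0.021, -0.0026],
    [0, 0.024, -0.0015],
    [0, 0.0268, -0.0001],
    [0, 0.0294, 0.0015],
  ],
  delta_rot=[
    [0.115, 0, 0],
    [0.23, 0, 0],
    [0.346, 0, 0],
    [0.461, 0, 0],
    [0.576, 0, 0],
    [0.691, 0, 0],
    [0.806, 0, 0],
    [0.922, 0, 0],
    [1.037, 0, 0],
    [1.152, 0, 0],
  ],
  hand=[0.0, 0.0, 0.0, 0.0, 0.0, 0.0, 0.0, 0.0, 0.0, 0.0],
)

```text
time: 20.0
tool_pos: [479.3, -66.2, 42.8]
ee_rot: [[-0.011, 0.025, 1.0], [0.525, 0.851, -0.016], [-0.851, 0.525, -0.022]]
force: [-0.3, -0.1, -6.5]
grip_width: 37.8
```

step_arm(
  translation=[
    [0, 0, 0],
    [0, 0, 0],
  ],
  delta_rot=[
    [0, 0, 0],
    [0, 0, 0],
  ],
  hand=[0.0, 0.0],
)

```text
time: 20.17
tool_pos: [478.6, -66.4, 41.9]
ee_rot: [[-0.013, 0.031, 0.999], [0.525, 0.851, -0.02], [-0.851, 0.524, -0.028]]
force: [-2.4, -4.2, 10.1]
grip_width: 38.2
```

```bash
python3 - <<'E'
from prof import *
for n in('wrist','scene'):
  p,Q,s=flat(n,398,457,-80,sl=-.03,xm=478,zc=63.3,guess=0)
  prof(n,400,460,-80,-.03,478,zc=63.5,step=20)
print(s['tool_pos'],s['force'],s['grip_width'])
E
```

```text
wrist normal deg 7.1 dist 14.3 n 4210 sd 0.38 span 21.0
wrist 400 4411   .   .  20  20  20  20  20  20  20  20  19  17  15  14  14  14  15  16  18  20   .   .   .   .   .   .   .   .
wrist 420 4042   .   .  20  20  20  20  20  20  20  20  19  17  15  14  14  14  15  16  18  19   .   .   .   .   .   .   .   .
wrist 440 3654   .   .  20  20  20  20  20  20  20  20  19  17  15  14  14  14  15  16  18  19   .   .   .   .   .   .   .   .
scene normal deg 8.3 dist 13.3 n 285 sd 0.85 span 21.4
scene 400 262   .   .   .  19  20  20  20  19  20  20  19  17  15  14  13  13  13  15  17  18   .   .   .   .   .   .   .   .
scene 420 256   .   .   .  20  20  20  20  20  20  20  18  15  15  13  13  13  14  15  17  19   .   .   .   .   .   .   .   .
scene 440 263   .   .   .  20  20  20  20  20  20  19  18  15  14  13  13  13  14  15  17  19  19   .   .   .   .   .   .   .
[478.56013302 -66.41556373  41.95761978] [-1.57712087 -5.42218778  7.48288323] 37.81010898541542
```

```bash
python3 - <<'E'
from h import *
s=robot.observe(); print(np.round(s['qpos'],3),np.round(s['joint_efforts'],1))
E
```

```text
[ 0.69   0.733 -0.382  1.911 -0.353  0.791  2.2  ] [ -2.8 -49.5  -8.6 -11.8  -1.4   1.    0.2]
```

step_arm(
  translation=[
    [0, 0.001, 0.0007],
    [0, 0.002, 0.0014],
    [0, 0.0028, 0.002],
    [0, 0.0028, 0.002],
    [0, 0.0028, 0.002],
  ],
  delta_rot=[
    [0.043, 0, 0],
    [0.086, 0, 0],
    [0.129, 0, 0],
    [0.129, 0, 0],
    [0.129, 0, 0],
  ],
  hand=[0.0, 0.0, 0.0, 0.0, 0.0],
)

```text
time: 20.78
tool_pos: [478.8, -63.8, 43.7]
ee_rot: [[-0.014, 0.028, 1.0], [0.626, 0.78, -0.013], [-0.78, 0.626, -0.028]]
force: [-0.8, -5.6, 7.4]
grip_width: 38.0
```

```bash
python3 - <<'E'
from prof import *
for n in('wrist','scene'):
  p,Q,s=flat(n,398,457,-80,sl=-.03,xm=478,zc=63.3,guess=0)
print(s['tool_pos'],s['force'],s['grip_width'],s['qpos'],s['ee_rot'])
E
```

```text
wrist normal deg 0.5 dist 14.2 n 4518 sd 0.36 span 22.4
scene normal deg 2.3 dist 13.3 n 306 sd 0.90 span 21.5
[478.78352735 -63.84380947  43.7650667 ] [-1.6607837  -6.80510642  7.02252918] 37.882459029810974 [ 0.77233829  0.80511144 -0.42241054  1.86304901 -0.39645898  0.87426231
  2.28055708] [[-0.01377843  0.02794358  0.99951454]
 [ 0.62555837  0.78006595 -0.01318502]
 [-0.78005569  0.62507301 -0.02822842]]
```

step_arm(
  translation=[
    [0, 0, 0],
    [0, 0, 0],
    [0, 0, 0],
    [0, 0, 0],
    [0, 0, 0],
    [0, -0.0125, 0.0156],
    [0, -0.0282, 0.0351],
    [0, -0.0438, 0.0546],
    [0, -0.0438, 0.085],
    [0, -0.0438, 0.12],
  ],
  delta_rot=[
    [0, 0, 0],
    [0, 0, 0],
    [0, 0, 0],
    [0, 0, 0],
    [0, 0, 0],
    [0, 0, 0],
    [0, 0, 0],
    [0, 0, 0],
    [-0.1, 0, 0],
    [-0.2, 0, 0],
  ],
  hand=[0.075, 0.075, 0.075, 0.075, 0.075, 0.075, 0.075, 0.075, 0.075, 0.075],
)

```text
time: 21.72
tool_pos: [477.2, -107.9, 162.4]
ee_rot: [[-0.016, 0.033, 0.999], [0.459, 0.888, -0.022], [-0.888, 0.458, -0.03]]
force: [1.8, 0.2, 0.6]
grip_width: 74.8
```

```bash
python3 - <<'E'
from prof import *
for n in('wrist','scene'):
  p,Q,s=flat(n,398,457,-80,sl=-.03,xm=478,zc=63.3,guess=0)
print(s['tool_pos'],s['ee_rot'])
from scipy.spatial.transform import Rotation as Ro
# wanted: tool x=-z,y=+x,z=-y
Rt=np.array([[0,1,0],[0,0,-1],[-1,0,0]],float)
print(np.linalg.det(Rt)); R0=np.array(s['ee_rot'])
print('untilt', Ro.from_matrix(Rt@R0.T).as_rotvec())
E
```

```text
wrist normal deg 0.6 dist 14.2 n 1573 sd 0.49 span 22.3
scene normal deg 1.4 dist 13.5 n 316 sd 0.85 span 21.5
[ 482.73975432 -103.25992637  173.12632017] [[-0.00691223  0.01796991  0.99981463]
 [ 0.45011757  0.8928756  -0.01293598]
 [-0.89294255  0.44994472 -0.01426033]]
1.0
untilt [-0.37383555  0.35665197 -1.52366185]
```

step_arm(
  translation=[
    [0.003, 0.01, 0.02],
    [0.007, 0.02, 0.04],
    [0.011, 0.03, 0.046],
    [0.015, 0.045, 0.046],
    [0.02, 0.06, 0.046],
    [0.024, 0.072, 0.046],
    [0.025, 0.074, 0.046],
  ],
  delta_rot=[
    [-0.027, 0.026, -0.109],
    [-0.053, 0.051, -0.218],
    [-0.08, 0.077, -0.327],
    [-0.107, 0.102, -0.435],
    [-0.134, 0.128, -0.544],
    [-0.16, 0.153, -0.653],
    [-0.187, 0.178, -0.762],
  ],
  hand=[0.075, 0.075, 0.075, 0.075, 0.075, 0.075, 0.075],
)

```text
time: 22.4
tool_pos: [503.0, -28.5, 209.6]
ee_rot: [[0.094, 0.716, 0.692], [0.246, 0.657, -0.713], [-0.965, 0.237, -0.114]]
force: [0.7, 0.5, -0.3]
grip_width: 74.8
```

step_arm(
  translation=[
    [0.003, 0.01, 0],
    [0.007, 0.02, 0],
    [0.011, 0.03, 0],
    [0.015, 0.045, 0],
    [0.02, 0.06, 0],
    [0.024, 0.072, 0],
    [0.025, 0.074, 0],
    [0.025, 0.074, 0],
    [0.025, 0.074, 0],
  ],
  delta_rot=[
    [-0.027, 0.026, -0.109],
    [-0.053, 0.051, -0.218],
    [-0.08, 0.077, -0.327],
    [-0.107, 0.102, -0.435],
    [-0.134, 0.128, -0.544],
    [-0.16, 0.153, -0.653],
    [-0.187, 0.178, -0.762],
    [-0.187, 0.178, -0.762],
    [-0.187, 0.178, -0.762],
  ],
  hand=[0.08, 0.08, 0.08, 0.08, 0.08, 0.08, 0.08, 0.08, 0.08],
)

```text
time: 23.15
tool_pos: [527.9, 43.3, 209.1]
ee_rot: [[0.011, 1.0, -0.002], [0.009, -0.002, -1.0], [-1.0, 0.011, -0.009]]
force: [-0.1, -0.0, 0.2]
grip_width: 80.0
```

```bash
python3 - <<'E'
from h import *
s=robot.observe(); print(s['tool_pos'],s['ee_rot'],s['qpos'])
p,d=robot.read_camera('wrist'); np.savez('pics/w12.npz',p=p,d=d); cv2.imwrite('pics/w12.png',p[:,:,::-1])
Q=cloud('wrist',p,d,s); np.save('pics/w12Q.npy',Q)
E
```

```text
[527.9138175   43.32702445 209.09738647] [[ 0.01103736  0.99993668 -0.00219211]
 [ 0.00902351 -0.00229175 -0.99995666]
 [-0.99989837  0.0110171  -0.00904823]] [-0.10508129  0.32810588 -0.06993244  1.86532086  0.01925147  0.93658445
 -0.18470856]
```

View pics/w12.png

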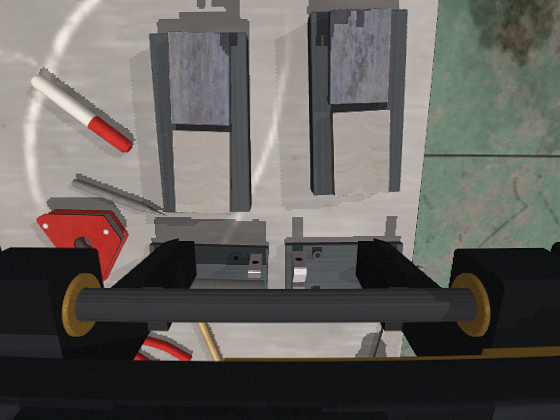

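```bash
cat > plates.py <<'E'
from h import *
def plates(n,s=None,Q=None,p=None):
    if Q is None:
        s=robot.observe(); p,d=robot.read_camera(n); Q=cloud(n,p,d,s)
    z=np.nan_to_num(Q[...,2]); x=np.nan_to_num(Q[...,0]); y=np.nan_to_num(Q[...,1])
    base=(z>37)&(z<50)&(x>370)&(x<700)&(y>-20)&(y<250)
    hsv=cv2.cvtColor(p,cv2.COLOR_RGB2HSV)
    rgb=p.astype(int)
    warm=(rgb[...,0]-rgb[...,2])>5
    out=[]
    for nm,mk in(('light',base&warm),('blue',base&~warm)):
        mk=cv2.morphologyEx(mk.astype(np.uint8),cv2.MORPH_OPEN,np.ones((3,3)))
        c,l,st,ce=cv2.connectedComponentsWithStats(mk)
        for i in range(1,c):
            if st[i,4]<300: continue
            q=Q[l==i]; r=cv2.minAreaRect(q[:,:2].astype(np.float32))
            (cx,cy),(w,h),a=r
            b=cv2.boxPoints(r); e=[b[1]-b[0],b[2]-b[1]]; e=max(e,key=np.linalg.norm); yaw=np.arctan2(e[1],e[0]); yaw=(yaw-np.pi/2+np.pi/2)%np.pi-np.pi/2  # long side vs +y
            print(n,nm,'c(%.1f,%.1f) px(%d,%d) size %.0fx%.0f yaw %.3f z %.1f n %d'%(cx,cy,*ce[i],max(w,h),min(w,h),yaw,np.median(q[:,2]),st[i,4]))
E
python3 - <<'E'
from plates import *
z=np.load('pics/w12.npz'); plates('wrist',Q=np.load('pics/w12Q.npy'),p=z['p'])
plates('top',Q=np.load('pics/topQ.npy'),p=np.load('pics/top0.npz')['p'])
plates('scene',Q=np.load('pics/sceneQ.npy'),p=np.load('pics/scene0.npz')['p'])
plates('scene')
E
```

```text
wrist light c(620.5,76.8) px(360,151) size 88x60 yaw 0.062 z 43.9 n 4619
wrist light c(450.1,56.9) px(201,171) size 88x60 yaw -0.035 z 43.9 n 4510
wrist blue c(613.7,172.7) px(359,55) size 89x61 yaw 0.039 z 43.9 n 5670
wrist blue c(452.8,151.3) px(199,77) size 88x61 yaw -0.031 z 44.0 n 5403
top light c(620.6,77.2) px(292,170) size 87x59 yaw 0.067 z 44.1 n 1015
top light c(450.0,57.3) px(300,247) size 87x60 yaw -0.047 z 43.9 n 1132
top blue c(614.6,173.5) px(249,171) size 88x61 yaw 0.031 z 43.9 n 1092
top blue c(452.8,152.0) px(256,245) size 88x62 yaw -0.033 z 43.7 n 1182
scene light c(618.0,76.3) px(331,202) size 91x63 yaw 0.097 z 43.2 n 909
scene light c(448.2,56.2) px(273,250) size 90x61 yaw -0.030 z 43.1 n 1191
scene blue c(611.6,172.2) px(299,180) size 90x63 yaw 0.019 z 43.0 n 843
scene blue c(451.2,150.8) px(245,221) size 90x62 yaw -0.034 z 43.1 n 1030
scene light c(618.4,76.3) px(332,202) size 91x62 yaw 0.080 z 43.0 n 917
scene light c(447.8,57.0) px(273,250) size 91x60 yaw -0.042 z 43.1 n 1199
scene blue c(611.1,171.4) px(299,181) size 90x62 yaw 0.029 z 43.0 n 765
scene blue c(450.4,150.8) px(244,221) size 91x61 yaw -0.040 z 43.1 n 1034
```

step_arm(
  translation=[
    [-0.02, -0.031, 0],
    [-0.04, -0.062, 0],
    [-0.06, -0.093, 0],
    [-0.08, -0.124, 0],
    [-0.098, -0.153, 0],
    [-0.098, -0.153, 0],
    [-0.098, -0.153, 0],
  ],
  delta_rot=[
    [-0.009, 0.011, 0],
    [-0.009, 0.011, 0],
    [-0.009, 0.011, 0],
    [-0.009, 0.011, 0],
    [-0.009, 0.011, 0],
    [-0.009, 0.011, 0],
    [-0.009, 0.011, 0],
  ],
  hand=[0.08, 0.08, 0.08, 0.08, 0.08, 0.08, 0.08],
)

```text
time: 23.83
tool_pos: [428.7, -112.9, 209.8]
ee_rot: [[0.001, 1.0, -0.012], [-0.001, -0.012, -1.0], [-1.0, 0.001, 0.0]]
force: [0.2, 0.6, 0.2]
grip_width: 80.0
```

```bash
cat > seat.py <<'E'
from h import *
from scipy.optimize import least_squares
def seat(n,x0,x1,yc,flip=1,Q=None,tag=None):
    """x0..x1 rough shaft extents"""
    if Q is None:
        s=robot.observe(); p,d=robot.read_camera(n); Q=cloud(n,p,d,s)
        if tag: cv2.imwrite(tag,p[:,:,::-1])
    q=Q.reshape(-1,3); q=q[~np.isnan(q[:,0])]
    q=q[(q[:,0]>x0-15)&(q[:,0]<x1+15)&(abs(q[:,1]-yc)<27)&(q[:,2]>55)&(q[:,2]<95)]
    mid=(x0+x1)/2
    # axis from round portions only
    xs=(q[:,0]-mid)*flip; rd=(xs>20)&(xs<66)|(xs<-55)&(xs>-66)
    w=q[rd]
    f=lambda a:np.hypot(w[:,1]-a[0]-a[1]*(w[:,0]-mid),w[:,2]-a[2])-20
    a=least_squares(f,[yc,0,64],loss='soft_l1').x
    y=a[0]+a[1]*(q[:,0]-mid); dy=q[:,1]-y
    t=q[abs(dy)<6]
    ztop=a[2]+20; 
    fl=t[:,2]<ztop-3-0  # flat at -6
    ends=np.percentile(t[:,0],[.2,99.8])
    e=np.percentile(t[fl&(abs(t[:,0]-(mid-17*flip))<45),0],[.3,99.7])
    nor=q[(abs(dy)<11)&(abs(q[:,0]-(mid-17*flip))<28)]
    yy=nor[:,1]-a[0]-a[1]*(nor[:,0]-mid); c=np.polyfit(yy,nor[:,2],1)
    print(n,'axis y %.1f slope %.4f z %.1f at x %.0f'%(a[0],a[1],a[2],mid),'ends',ends.round(1),'mid %.1f'%ends.mean(),'seat',e.round(1),'mid %.1f'%e.mean(),'flat z %.1f roll %.1f deg'%(np.median(nor[:,2]),-np.degrees(np.arctan(c[0]))),len(nor))
    return Q
E
python3 - <<'E'
from seat import *
s=robot.observe(); print(s['tool_pos'],np.round(s['ee_rot'],3).tolist())
for n in ('wrist','top','scene'):
    seat(n,374,514,-79.5,1,tag=f'pics/{n}13.png')
E
```

```text
[ 428.70074259 -112.87470405  209.80162144] [[0.001, 1.0, -0.012], [-0.001, -0.012, -1.0], [-1.0, 0.001, 0.0]]
wrist axis y -79.0 slope -0.0320 z 63.2 at x 444 ends [376.1 515.2] mid 445.6 seat [396.  461.8] mid 428.9 flat z 77.6 roll 0.8 deg 1357
top axis y -78.5 slope -0.0277 z 63.2 at x 444 ends [375.2 514.1] mid 444.6 seat [393.3 462.1] mid 427.7 flat z 77.6 roll 0.9 deg 292
scene axis y -79.6 slope -0.0343 z 62.4 at x 444 ends [373.8 513.7] mid 443.7 seat [396.2 463.5] mid 429.9 flat z 76.7 roll 1.3 deg 369
```

View pics/wrist13.png

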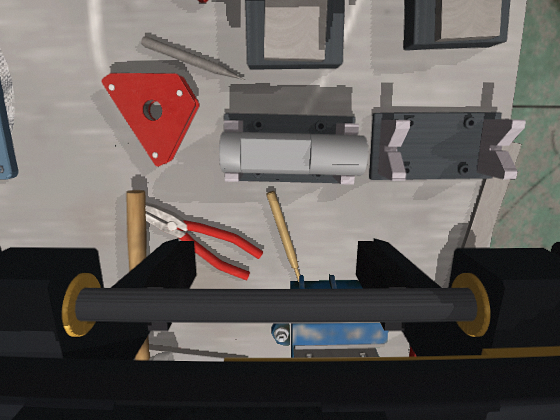

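```bash
python3 - <<'E'
from h import *
s=robot.observe(); p,d=robot.read_camera('wrist'); Q=cloud('wrist',p,d,s)
R=np.array(s['ee_rot']);T=(Q-np.array(s['tool_pos']))@R
print(s['grip_width'])
for (u,v) in [(190,245),(190,260),(185,280),(170,255),(175,275),(180,320),(170,310),(362,245),(362,260),(365,280),(375,320)]:
    print(u,v,d[v,u],np.round(T[v,u],1))
m=(T[...,0]>-60)&(T[...,0]<20)&(abs(T[...,1])<70)&(abs(T[...,2])<20)
q=T[m]; print(m.sum(), np.nanmax(q,0),np.nanmin(q,0), np.percentile(q[:,0],[50,90,99,99.9]))
w2=np.load('pics/w12.npz')
E
```

```text
80.27609306297549
190 245 151.3117 [-32.9 -40.7  -8.5]
190 260 147.59274 [-38.1 -39.7  -3.1]
185 280 139.51773 [-47.8 -39.8   2. ]
170 255 139.02103 [-45.5 -46.2  -8.8]
175 275 129.88911 [-56.  -41.1  -4.6]
180 320 74.02976 [-109.6  -22.3  -20.5]
170 310 72.393196 [-110.4  -24.1  -23.7]
362 245 150.5532 [-33.5  40.9  -8.8]
362 260 147.99252 [-37.7  40.2  -3. ]
365 280 142.91284 [-44.7  40.2   3.6]
375 320 74.35552 [-109.3   23.4  -20.3]
3465 [-26.10860204  55.4972503    9.89387937] [-59.99966617 -55.56148573 -11.12396379] [-46.62801966 -32.83260093 -28.38938349 -27.07516103]
```

step_arm(
  translation=[
    [0.004, 0.034, 0],
    [0.008, 0.068, -0.02],
    [0.012, 0.102, -0.04],
    [0.016, 0.136, -0.06],
    [0.02, 0.168, -0.08],
    [0.02, 0.168, -0.08],
    [0.02, 0.168, -0.08],
  ],
  delta_rot=[
    [0, 0, -0.024],
    [0, 0, -0.024],
    [0, 0, -0.024],
    [0, 0, -0.024],
    [0, 0, -0.024],
    [0, 0, -0.024],
    [0, 0, -0.024],
  ],
  hand=[0.06, 0.06, 0.06, 0.06, 0.06, 0.06, 0.06],
)

```text
time: 24.62
tool_pos: [449.5, 60.3, 128.7]
ee_rot: [[-0.002, 1.0, -0.026], [-0.0, -0.026, -1.0], [-1.0, -0.002, 0.0]]
force: [0.3, -0.4, 0.2]
grip_width: 60.0
```

```bash
cat > tips.py <<'E'
from h import *
def tips():
    s=robot.observe(); p,d=robot.read_camera('wrist'); Q=cloud('wrist',p,d,s)
    R=np.array(s['ee_rot']);T=(Q-np.array(s['tool_pos']))@R
    g=s['grip_width']/2
    for sg in(-1,1):
        m=(T[...,0]>-60)&(T[...,0]<20)&(sg*T[...,1]>g-3)&(sg*T[...,1]<g+22)&(abs(T[...,2])<14)
        q=T[m]; print('grip',s['grip_width'],'side',sg,m.sum(),np.percentile(q[:,0],[50,99,99.8]).round(1),'y in',np.percentile(sg*q[:,1],[1]).round(1))
    print(s['tool_pos'],np.round(s['ee_rot'],3).tolist())
    return p,Q,s
E
python3 - <<'E'
from tips import *
p,Q,s=tips(); cv2.imwrite('pics/w14.png',p[:,:,::-1])
from plates import plates
plates('wrist',s=s,Q=Q,p=p)
plates('top')
E
```

```text
grip 60.02207674162331 side -1 1550 [-46.8 -28.6 -28.1] y in [29.9]
grip 60.02207674162331 side 1 1587 [-46.9 -28.4 -27.7] y in [29.8]
[449.47957811  60.34023978 128.65073126] [[-0.002, 1.0, -0.026], [-0.0, -0.026, -1.0], [-1.0, -0.002, 0.0]]
wrist light c(620.8,76.8) px(479,174) size 89x62 yaw 0.055 z 43.8 n 7280
wrist light c(450.0,56.8) px(276,202) size 89x60 yaw -0.035 z 43.9 n 7254
wrist blue c(613.8,170.7) px(483,55) size 85x63 yaw 0.030 z 43.8 n 9013
wrist blue c(452.7,151.6) px(277,82) size 88x60 yaw -0.040 z 43.9 n 9105
top light c(622.4,77.2) px(291,168) size 87x59 yaw 0.098 z 44.1 n 870
top blue c(614.6,173.6) px(249,171) size 88x61 yaw 0.031 z 43.9 n 1070
top blue c(452.8,152.1) px(256,245) size 88x62 yaw -0.035 z 43.8 n 1177
```

View pics/w14.png

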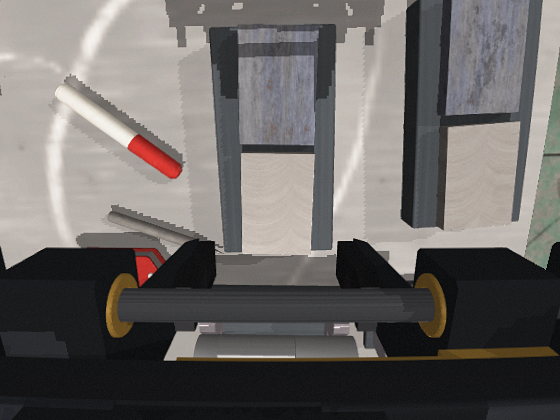

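The finger tips show about 28 mm behind the nominal TCP. I'll descend carefully and check against what the camera and force read.

step_arm(
  translation=[
    [0, 0, -0.02],
    [0, 0, -0.04],
    [0, 0, -0.06],
    [0, 0, -0.08],
    [0, 0, -0.085],
    [0, 0, -0.085],
    [0, 0, -0.085],
  ],
  delta_rot=[
    [0, 0, -0.005],
    [0, 0, -0.005],
    [0, 0, -0.005],
    [0, 0, -0.005],
    [0, 0, -0.005],
    [0, 0, -0.005],
    [0, 0, -0.005],
  ],
  hand=[0.08, 0.08, 0.08, 0.08, 0.08, 0.08, 0.08],
)

```text
time: 25.3
tool_pos: [450.9, 57.0, 45.5]
ee_rot: [[0.002, 0.999, -0.038], [-0.001, -0.038, -0.999], [-1.0, 0.002, 0.001]]
force: [-0.5, 0.8, 0.9]
grip_width: 79.9
```

```bash
python3 - <<'E'
from tips import *
p,Q,s=tips(); cv2.imwrite('pics/w15.png',p[:,:,::-1]); print(s['force'])
from plates import plates
plates('wrist',s=s,Q=Q,p=p)
for n in ['scene']:
  p,d=robot.read_camera(n); cv2.imwrite('pics/s15.png',cv2.resize(p[180:330,190:390,::-1],None,fx=4,fy=4,interpolation=cv2.INTER_CUBIC))
E
```

```text
grip 79.85853676897459 side -1 2653 [-38.4  17.   17.3] y in [37.3]
grip 79.85853676897459 side 1 2505 [-39.   17.3  17.6] y in [37.3]
[450.8741248   56.99194659  45.54096158] [[0.002, 0.999, -0.038], [-0.001, -0.038, -0.999], [-1.0, 0.002, 0.001]]
[-0.51439706  0.8460042   0.90383237]
wrist light c(604.6,79.8) px(537,185) size 81x32 yaw 0.100 z 43.8 n 5708
wrist light c(450.3,62.0) px(274,223) size 78x60 yaw -0.036 z 43.9 n 13188
wrist blue c(452.6,144.6) px(272,71) size 73x61 yaw -0.039 z 43.9 n 16789
wrist blue c(595.2,154.6) px(536,52) size 53x25 yaw 0.050 z 43.7 n 4554
```

View pics/w15.png

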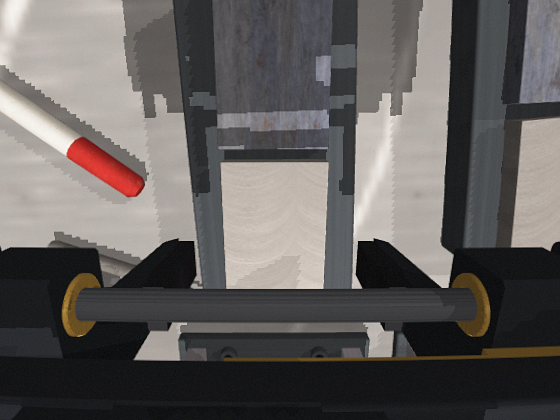

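View pics/s15.png

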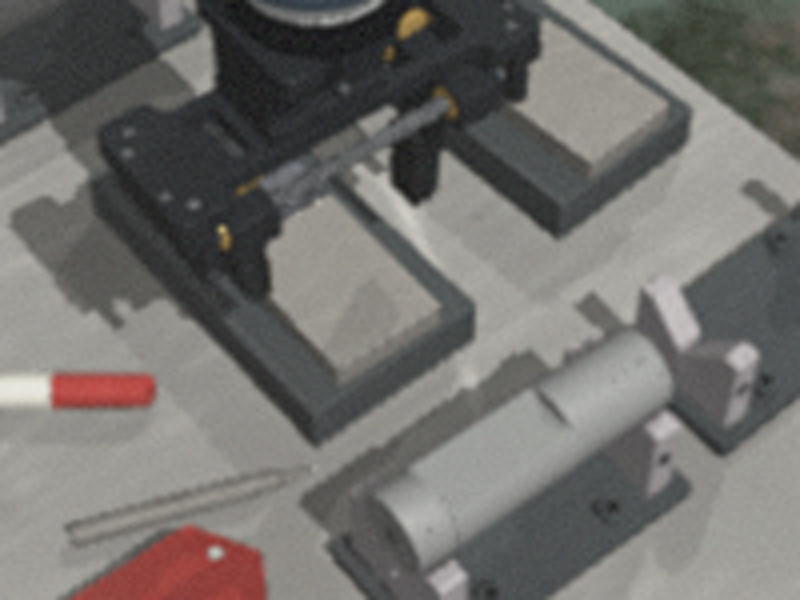

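```bash
python3 - <<'E'
from h import *
p,d=robot.read_camera('scene'); Q=cloud('scene',p,d)
for u,v in [(293,222),(295,226),(295,229),(255,248),(253,245),(256,251)]:
    print(u,v,p[v,u],Q[v,u].round(1))
E
```

```text
293 222 [39 36 36] [490.4  47.2  98.9]
295 226 [43 42 37] [494.1  45.9  86.1]
295 229 [57 59 55] [494.3  46.2  77.1]
255 248 [41 40 40] [405.2  51.   87.8]
253 245 [43 43 43] [399.4  47.3 104.6]
256 251 [39 36 37] [405.9  49.8  79.7]
```

Scene depth agrees: tips at z≈75–77 with the TCP at 45.5. So the tips are about 29 mm behind the TCP, and I'll lower accordingly.

step_arm(
  translation=[
    [-0.0005, 0, -0.012],
    [-0.0005, 0, -0.024],
    [-0.0005, 0, -0.031],
    [-0.0005, 0, -0.0365],
    [-0.0005, 0, -0.0365],
    [-0.0005, 0, -0.0365],
  ],
  delta_rot=[
    [0, 0, 0],
    [0, 0, 0],
    [0, 0, 0],
    [0, 0, 0],
    [0, 0, 0],
    [0, 0, 0],
  ],
  hand=[0.08, 0.08, 0.08, 0.08, 0.08, 0.08],
)

```text
time: 25.95
tool_pos: [449.9, 57.7, 8.4]
ee_rot: [[0.001, 0.999, -0.037], [-0.001, -0.037, -0.999], [-1.0, 0.001, 0.001]]
force: [-0.6, -0.1, -0.9]
grip_width: 79.8
```

```bash
python3 - <<'E'
from tips import *
p,Q,s=tips(); print(s['force'])
p,d=robot.read_camera('scene'); cv2.imwrite('pics/s16.png',cv2.resize(p[180:330,190:390,::-1],None,fx=4,fy=4,interpolation=cv2.INTER_CUBIC))
E
```

```text
grip 79.83410872697465 side -1 2563 [-39.3   9.1   9.5] y in [37.2]
grip 79.83410872697465 side 1 2559 [-38.6   9.4   9.7] y in [37.2]
[449.86608955  57.67138485   8.39897072] [[0.001, 0.999, -0.037], [-0.001, -0.037, -0.999], [-1.0, 0.001, 0.001]]
[-0.61140578 -0.08878863 -0.87293811]
```

View pics/s16.png

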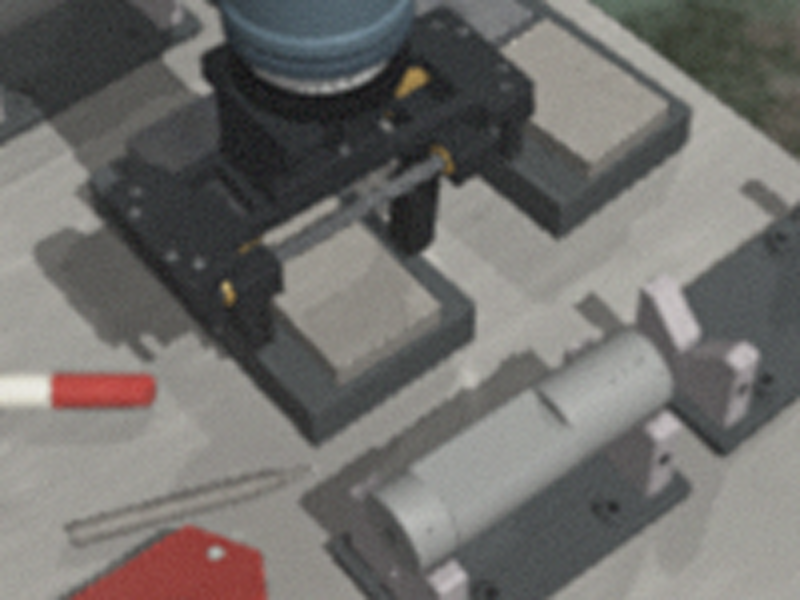

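step_arm(
  translation=[
    [0, 0, 0],
    [0, 0, 0],
    [0, 0, 0],
    [0, 0, 0],
    [0, 0, 0],
    [0, 0, 0],
    [0, 0, 0],
  ],
  delta_rot=[
    [0, 0, 0],
    [0, 0, 0],
    [0, 0, 0],
    [0, 0, 0],
    [0, 0, 0],
    [0, 0, 0],
    [0, 0, 0],
  ],
  hand=[0.04, 0.03, 0.0, 0.0, 0.0, 0.0, 0.0],
)

```text
time: 26.63
tool_pos: [450.0, 57.7, 8.4]
ee_rot: [[0.001, 0.999, -0.037], [-0.0, -0.037, -0.999], [-1.0, 0.001, 0.0]]
force: [-0.5, 0.1, 5.5]
grip_width: 59.5
```

step_arm(
  translation=[
    [0, 0, 0.008],
    [0, 0, 0.02],
    [0, 0, 0.035],
    [0, 0, 0.055],
    [0, 0, 0.08],
    [0, 0, 0.1],
    [0, 0, 0.1],
    [0, 0, 0.1],
  ],
  delta_rot=[
    [0, 0, 0],
    [0, 0, 0],
    [0, 0, 0],
    [0, 0, 0],
    [0, 0, 0],
    [0, 0, 0],
    [0, 0, 0],
    [0, 0, 0],
  ],
  hand=[0.0, 0.0, 0.0, 0.0, 0.0, 0.0, 0.0, 0.0],
)

```text
time: 27.3
tool_pos: [449.8, 57.6, 108.4]
ee_rot: [[0.002, 0.999, -0.037], [-0.0, -0.037, -0.999], [-1.0, 0.002, 0.0]]
force: [-0.5, -0.8, -5.1]
grip_width: 59.5
```

```bash
python3 - <<'E'
from tips import *
p,Q,s=tips(); print(s['force'],s['grip_width'],s['ft_torque'])
R=np.array(s['ee_rot']);T=(Q-np.array(s['tool_pos']))@R; np.save('pics/w17T.npy',T)
cv2.imwrite('pics/w17.png',p[:,:,::-1])
z=T
m=(T[...,0]>-50)&(T[...,0]<0)&(abs(T[...,1])<29)&(T[...,2]>-60)&(T[...,2]<-12)
q=T[m]; print(m.sum())
# plate top fit in tool frame
A=np.c_[q[:,1],q[:,2],np.ones(len(q))]; c,*_=np.linalg.lstsq(A,q[:,0],rcond=None); print('plane x=',c, 'z range',np.percentile(q[:,2],[.5,99.5]),'y',np.percentile(q[:,1],[.5,99.5]))
E
```

```text
grip 59.459577637738604 side -1 1755 [-44.3 -29.7 -28. ] y in [26.9]
grip 59.459577637738604 side 1 1799 [-44.7 -29.4 -28.2] y in [26.9]
[449.77173426  57.60003709 108.42767247] [[0.002, 0.999, -0.037], [-0.0, -0.037, -0.999], [-1.0, 0.002, 0.0]]
[-0.46620916 -0.82610822 -5.09407059] 59.459577637738604 [-0.09576054  0.0772941  -0.05661651]
9177
plane x= [ 1.78215523e-03 -6.85418482e-02 -3.69889518e+01] z range [-43.35015048 -12.14422408] y [-28.76329845  28.71774642]
```

View pics/w17.png

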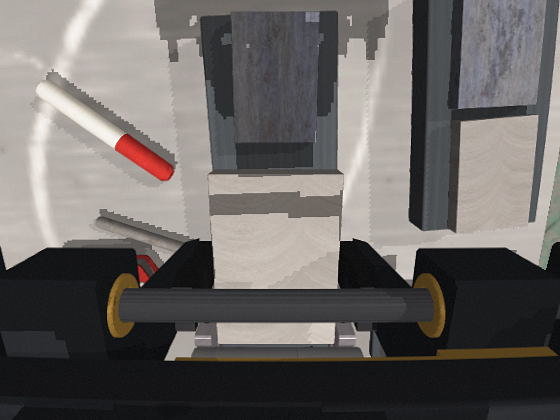

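Plate held, width 59.5, pitched about 4° in the grip. Moving over C's seat.

step_arm(
  translation=[
    [-0.004, -0.025, 0],
    [-0.008, -0.052, 0],
    [-0.013, -0.08, 0],
    [-0.017, -0.108, 0],
    [-0.0214, -0.1354, 0],
    [-0.0214, -0.1354, 0],
    [-0.0214, -0.1354, -0.01],
    [-0.0214, -0.1354, -0.025],
    [-0.0214, -0.1354, -0.04],
    [-0.0214, -0.1354, -0.04],
  ],
  delta_rot=[
    [0, 0, 0.007],
    [0, 0, 0.007],
    [0, 0, 0.007],
    [0, 0, 0.007],
    [0, 0, 0.007],
    [0, 0, 0.007],
    [0, 0, 0.007],
    [0, 0, 0.007],
    [0, 0, 0.007],
    [0, 0, 0.007],
  ],
  hand=[0.0, 0.0, 0.0, 0.0, 0.0, 0.0, 0.0, 0.0, 0.0, 0.0],
)

```text
time: 28.18
tool_pos: [425.0, -77.3, 64.8]
ee_rot: [[-0.006, 1.0, -0.03], [0.0, -0.03, -1.0], [-1.0, -0.006, -0.0]]
force: [0.4, -0.2, -5.2]
grip_width: 59.6
```

step_arm(
  translation=[
    [0, 0, -0.003],
    [0, 0, -0.006],
    [0, 0, -0.009],
    [0, 0, -0.01],
    [0, 0, -0.011],
    [0, 0, -0.011],
  ],
  delta_rot=[
    [0, 0, 0],
    [0, 0, 0],
    [0, 0, 0],
    [0, 0, 0],
    [0, 0, 0],
    [0, 0, 0],
  ],
  hand=[0.0, 0.0, 0.0, 0.0, 0.0, 0.0],
)

```text
time: 28.68
tool_pos: [428.5, -77.7, 57.3]
ee_rot: [[0.001, 1.0, -0.03], [-0.001, -0.03, -1.0], [-1.0, 0.001, 0.001]]
force: [1.0, 1.0, -4.7]
grip_width: 59.3
```

```bash
python3 - <<'E'
from tips import *
p,Q,s=tips(); print(s['force'],s['grip_width'],s['ft_torque'])
cv2.imwrite('pics/w18.png',p[:,:,::-1])
p,d=robot.read_camera('scene'); cv2.imwrite('pics/s18.png',cv2.resize(p[220:370,230:430,::-1],None,fx=4,fy=4,interpolation=cv2.INTER_CUBIC))
E
```

```text
grip 59.25515510228832 side -1 2413 [-37.2 -20.  -19. ] y in [26.9]
grip 59.25515510228832 side 1 2451 [-37.5 -19.1 -18. ] y in [26.8]
[428.47335289 -77.744756    57.3263102 ] [[0.001, 1.0, -0.03], [-0.001, -0.03, -1.0], [-1.0, 0.001, 0.001]]
[ 0.995428    1.04550369 -4.71643454] 59.25515510228832 [-0.06995452  0.07744675 -0.01711296]
```

View pics/w18.png

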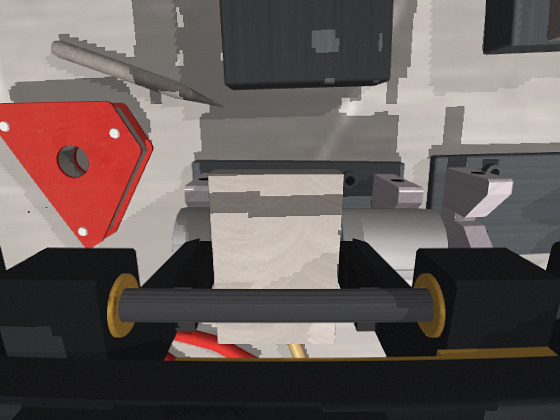

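View pics/s18.png

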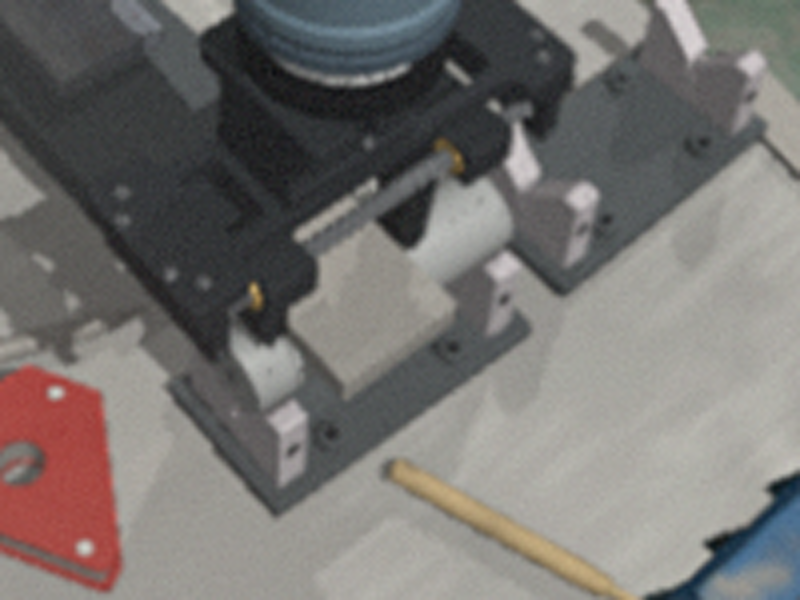

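step_arm(
  translation=[
    [0, 0, -0.0007],
    [0, 0, -0.0014],
    [0, 0, -0.0014],
  ],
  delta_rot=[
    [0, 0, 0],
    [0, 0, 0],
    [0, 0, 0],
  ],
  hand=[0.0, 0.0, 0.0],
)

```text
time: 29.03
tool_pos: [428.6, -77.8, 56.3]
ee_rot: [[0.001, 1.0, -0.03], [-0.001, -0.03, -1.0], [-1.0, 0.001, 0.001]]
force: [-0.6, 1.2, 2.5]
grip_width: 59.4
```

step_arm(
  translation=[
    [0, 0, -0.0007],
    [0, 0, -0.001],
    [0, 0, -0.001],
  ],
  delta_rot=[
    [0, 0, 0],
    [0, 0, 0],
    [0, 0, 0],
  ],
  hand=[0.0, 0.0, 0.0],
)

```text
time: 29.28
tool_pos: [428.6, -77.8, 56.1]
ee_rot: [[0.001, 1.0, -0.03], [-0.001, -0.03, -1.0], [-1.0, 0.001, 0.001]]
force: [-5.7, 0.6, 19.4]
grip_width: 59.4
```

step_arm(
  translation=[
    [0, 0, 0.0005],
    [0, 0, 0.001],
    [0, 0, 0.001],
    [0, 0, 0.001],
    [0, 0, 0.006],
    [0, 0, 0.02],
    [0, 0, 0.05],
    [0, 0, 0.08],
    [0, 0, 0.11],
    [0, 0, 0.11],
  ],
  delta_rot=[
    [0, 0, 0],
    [0, 0, 0],
    [0, 0, 0],
    [0, 0, 0],
    [0, 0, 0],
    [0, 0, 0],
    [0, 0, 0],
    [0, 0, 0],
    [0, 0, 0],
    [0, 0, 0],
  ],
  hand=[0.065, 0.075, 0.08, 0.08, 0.08, 0.08, 0.08, 0.08, 0.08, 0.08],
)

```text
time: 30.12
tool_pos: [431.8, -78.2, 169.8]
ee_rot: [[0.01, 0.999, -0.03], [-0.001, -0.03, -1.0], [-1.0, 0.01, 0.001]]
force: [0.7, -0.2, -0.1]
grip_width: 79.9
```

step_arm(
  translation=[
    [0, -0.01, 0.02],
    [0, -0.02, 0.04],
    [0, -0.02, 0.04],
  ],
  delta_rot=[
    [0, 0, 0],
    [0, 0, 0],
    [0, 0, 0],
  ],
  hand=[0.08, 0.08, 0.08],
)

```text
time: 30.37
tool_pos: [430.2, -99.8, 207.7]
ee_rot: [[0.006, 0.999, -0.032], [-0.002, -0.032, -0.999], [-1.0, 0.006, 0.002]]
force: [1.2, 0.3, -0.3]
grip_width: 80.0
```

```bash
cat > chk.py <<'E'
from h import *
def chk(n,x,y,tag):
    s=robot.observe(); p,d=robot.read_camera(n); Q=cloud(n,p,d,s); cv2.imwrite(tag,p[:,:,::-1])
    z=np.nan_to_num(Q[...,2]); m=(z>88)&(z<97)&(abs(Q[...,0]-x)<60)&(abs(Q[...,1]-y)<70)
    mk=cv2.morphologyEx(m.astype(np.uint8),cv2.MORPH_OPEN,np.ones((3,3)))
    c,l,st,ce=cv2.connectedComponentsWithStats(mk); i=1+np.argmax(st[1:,4]); q=Q[l==i]
    r=cv2.minAreaRect(q[:,:2].astype(np.float32)); b=cv2.boxPoints(r); e=max([b[1]-b[0],b[2]-b[1]],key=np.linalg.norm); yaw=np.arctan2(e[1],e[0])%np.pi-np.pi/2
    co=np.linalg.lstsq(np.c_[q[:,:2]-q[:,:2].mean(0),np.ones(len(q))],q[:,2],rcond=None)[0]
    print(n,'plate c',np.round(r[0],1),'size',np.round(r[1],0),'yaw %.3f'%yaw,'z %.1f'%co[2],'tilt x,y rad',co[:2].round(3),st[i,4])
    return Q
E
python3 - <<'E'
from chk import *
from seat import seat
print(robot.observe()['tool_pos'],robot.observe()['force'])
for n in('wrist','top','scene'):
    try:
        Q=chk(n,428.5,-78.4,f'pics/{n}20.png')
        seat(n,374,514,-79.5,1,Q=Q)
    except Exception as e: print(n,e)
E
```

```text
[430.19802579 -99.82319287 207.68427137] [ 1.17718428  0.29935246 -0.25771891]
wrist plate c [428.2 -78.3] size [88. 60.] yaw -0.032 z 91.7 tilt x,y rad [-0.001 -0.009] 6287
wrist axis y -79.0 slope -0.0315 z 63.2 at x 444 ends [376.3 515. ] mid 445.6 seat [395.4 461.7] mid 428.6 flat z 91.8 roll 0.3 deg 1472
top plate c [427.8 -78.2] size [90. 60.] yaw -0.028 z 91.6 tilt x,y rad [ 0.   -0.01] 1304
top axis y -78.6 slope -0.0291 z 63.2 at x 444 ends [375.2 514.1] mid 444.6 seat [395.3 468.1] mid 431.7 flat z 91.6 roll -0.3 deg 300
scene plate c [426.3 -78.8] size [89. 61.] yaw -0.024 z 91.1 tilt x,y rad [-0.004 -0.016] 1647
scene axis y -79.5 slope -0.0338 z 62.5 at x 444 ends [374. 513.] mid 443.5 seat [395.9 469.4] mid 432.7 flat z 90.8 roll 0.8 deg 376
```

View pics/wrist20.png

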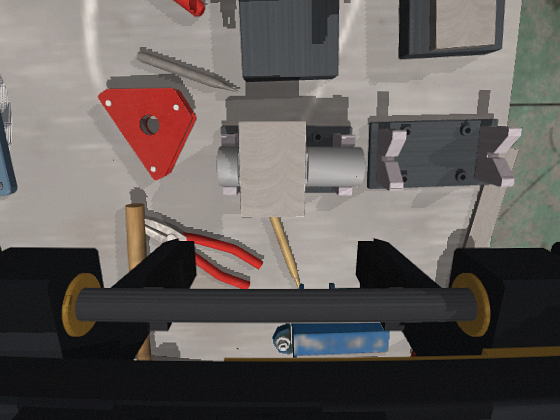

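Plate on C is seated: (428.2,-78.3), level within 0.01 rad. Next, survey seats A and B.

step_arm(
  translation=[
    [0.01, 0.034, 0.01],
    [0.02, 0.072, 0.02],
    [0.03, 0.11, 0.02],
    [0.04, 0.148, 0.02],
    [0.05, 0.186, 0.02],
    [0.06, 0.224, 0.02],
    [0.07, 0.262, 0.02],
    [0.08, 0.3, 0.02],
    [0.09, 0.343, 0.02],
    [0.09, 0.343, 0.02],
  ],
  delta_rot=[
    [0, 0, 0],
    [0, 0, 0],
    [0, 0, 0],
    [0, 0, 0],
    [0, 0, 0],
    [0, 0, 0],
    [0, 0, 0],
    [0, 0, 0],
    [0, 0, 0],
    [0, 0, 0],
  ],
  hand=[0.08, 0.08, 0.08, 0.08, 0.08, 0.08, 0.08, 0.08, 0.08, 0.08],
)

```text
time: 31.35
tool_pos: [516.5, 254.9, 223.2]
ee_rot: [[-0.001, 1.0, -0.02], [0.004, -0.02, -1.0], [-1.0, -0.002, -0.004]]
force: [-0.5, 0.8, -0.2]
grip_width: 80.1
```

step_arm(
  translation=[
    [0, 0, 0],
    [0, 0, 0],
  ],
  delta_rot=[
    [0, 0, 0],
    [0, 0, 0],
  ],
  hand=[0.08, 0.08],
)

```text
time: 31.52
tool_pos: [517.3, 244.6, 223.2]
ee_rot: [[-0.002, 1.0, -0.029], [-0.002, -0.029, -1.0], [-1.0, -0.002, 0.002]]
force: [-0.6, -1.5, -0.3]
grip_width: 80.0
```

```bash
python3 - <<'E'
from seat import seat
from plates import *
s=robot.observe();print(s['tool_pos'],np.round(s['ee_rot'],3).tolist())
for n in('wrist','top','scene'):
    for nm,a in(('B',(378.5,518.5,310.3,1)),('A',(543,683,311,-1))):
        try: print(nm,end=' ');seat(n,*a,tag=f'pics/{n}21.png')
        except Exception as e: print(n,e)
plates('wrist');plates('scene')
E
```

```text
[517.32841427 244.57447834 223.24603085] [[-0.002, 1.0, -0.029], [-0.002, -0.029, -1.0], [-1.0, -0.002, 0.002]]
B wrist axis y 309.9 slope 0.0088 z 63.2 at x 448 ends [381.8 520.3] mid 451.1 seat [400.4 465.5] mid 432.9 flat z 77.8 roll -1.8 deg 1315
A wrist axis y 310.5 slope -0.0062 z 63.1 at x 613 ends [547.  686.5] mid 616.7 seat [603.1 667.7] mid 635.4 flat z 77.6 roll -0.7 deg 1306
B top index -1 is out of bounds for axis 0 with size 0
A top index -1 is out of bounds for axis 0 with size 0
B scene axis y 310.1 slope 0.0170 z 62.9 at x 448 ends [379.2 519.4] mid 449.3 seat [402.5 471.3] mid 436.9 flat z 76.9 roll -0.4 deg 181
A scene axis y 310.7 slope -0.0100 z 62.9 at x 613 ends [544.4 684. ] mid 614.2 seat [602.7 671. ] mid 636.9 flat z 77.3 roll -1.7 deg 145
wrist light c(622.5,44.8) px(358,330) size 60x26 yaw -1.556 z 43.9 n 681
wrist blue c(613.7,173.0) px(353,229) size 89x61 yaw 0.032 z 43.8 n 2867
wrist blue c(452.4,152.6) px(223,254) size 87x60 yaw -0.037 z 43.9 n 3255
scene light c(619.1,76.1) px(331,202) size 90x62 yaw 0.039 z 43.0 n 916
scene blue c(611.2,172.0) px(299,180) size 91x63 yaw 0.010 z 43.0 n 829
scene blue c(450.4,150.7) px(245,221) size 89x62 yaw -0.038 z 43.0 n 1042
```

View pics/wrist21.png

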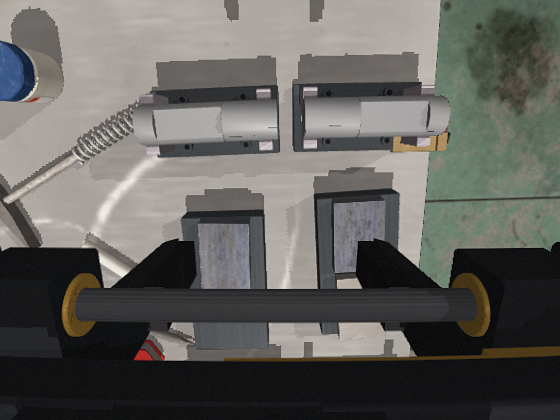

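```bash
python3 - <<'E'
from h import *
s=robot.observe(); p,d=robot.read_camera('wrist'); Q=cloud('wrist',p,d,s); q=Q.reshape(-1,3)
for nm,mx,yc in(('B',449,310),('A',615,310.6)):
    dy=abs(q[:,1]-yc)
    for sg in(-1,1):
        m=(dy>22)&(dy<31)&(q[:,2]>55)&(q[:,2]<61)&(sg*(q[:,0]-mx)>45)&(sg*(q[:,0]-mx)<80)
        print(nm,sg,m.sum(),np.percentile(q[m,0],[1,50,99]).round(1))
E
```

```text
B -1 244 [381.  388.2 395.2]
B 1 236 [500.5 507.5 514.8]
A -1 243 [547.6 554.3 561.5]
A 1 250 [667.3 674.2 681.7]
```

step_arm(
  translation=[
    [-0.016, -0.024, -0.02],
    [-0.032, -0.048, -0.045],
    [-0.048, -0.072, -0.07],
    [-0.0647, -0.093, -0.1],
    [-0.0647, -0.093, -0.13],
    [-0.0647, -0.093, -0.15],
    [-0.0647, -0.093, -0.15],
    [-0.0647, -0.093, -0.15],
  ],
  delta_rot=[
    [0, 0, -0.008],
    [0, 0, -0.008],
    [0, 0, -0.008],
    [0, 0, -0.008],
    [0, 0, -0.008],
    [0, 0, -0.008],
    [0, 0, -0.008],
    [0, 0, -0.008],
  ],
  hand=[0.08, 0.08, 0.08, 0.08, 0.08, 0.08, 0.08, 0.08],
)

```text
time: 32.63
tool_pos: [453.3, 152.2, 74.7]
ee_rot: [[-0.001, 0.999, -0.038], [-0.001, -0.038, -0.999], [-1.0, -0.001, 0.001]]
force: [-0.8, 0.7, 0.3]
grip_width: 80.3
```

```bash
python3 - <<'E'
from tips import *
p,Q,s=tips(); cv2.imwrite('pics/w22.png',p[:,:,::-1]); print(s['force'])
from plates import plates
plates('wrist',s=s,Q=Q,p=p)
plates('scene')
E
```

```text
grip 80.26220145556346 side -1 1734 [-47.  -28.5 -27.6] y in [39.5]
grip 80.26220145556346 side 1 1723 [-46.4 -28.6 -28.1] y in [39.9]
[453.28852467 152.16593884  74.67667665] [[-0.001, 0.999, -0.038], [-0.001, -0.038, -0.999], [-1.0, -0.001, 0.001]]
[-0.79453703  0.69582328  0.2532015 ]
wrist blue c(613.6,172.8) px(510,179) size 89x63 yaw 0.030 z 43.8 n 11567
wrist blue c(452.7,151.4) px(274,215) size 89x60 yaw -0.035 z 43.9 n 10790
scene light c(618.8,76.1) px(331,202) size 90x62 yaw 0.054 z 43.0 n 926
scene blue c(611.8,172.7) px(298,180) size 91x62 yaw 0.030 z 43.1 n 832
scene blue c(450.6,151.3) px(245,221) size 91x61 yaw -0.044 z 43.0 n 1029
```

View pics/w22.png

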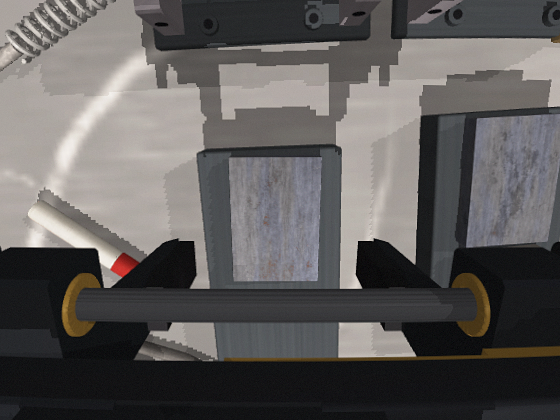

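step_arm(
  translation=[
    [-0.0006, -0.0007, -0.015],
    [-0.0006, -0.0007, -0.03],
    [-0.0006, -0.0007, -0.045],
    [-0.0006, -0.0007, -0.056],
    [-0.0006, -0.0007, -0.066],
    [-0.0006, -0.0007, -0.066],
    [-0.0006, -0.0007, -0.066],
  ],
  delta_rot=[
    [0, 0, 0],
    [0, 0, 0],
    [0, 0, 0],
    [0, 0, 0],
    [0, 0, 0],
    [0, 0, 0],
    [0, 0, 0],
  ],
  hand=[0.08, 0.08, 0.08, 0.08, 0.08, 0.08, 0.08],
)

```text
time: 33.32
tool_pos: [453.2, 151.7, 9.0]
ee_rot: [[0.001, 0.999, -0.038], [-0.001, -0.038, -0.999], [-1.0, 0.001, 0.001]]
force: [-0.2, -0.5, 0.8]
grip_width: 80.1
```

step_arm(
  translation=[
    [0, 0, 0],
    [0, 0, 0],
    [0, 0, 0],
    [0, 0, 0],
    [0, 0, 0],
    [0, 0, 0],
    [0, 0, 0],
    [0, 0, 0],
  ],
  delta_rot=[
    [0, 0, 0],
    [0, 0, 0],
    [0, 0, 0],
    [0, 0, 0],
    [0, 0, 0],
    [0, 0, 0],
    [0, 0, 0],
    [0, 0, 0],
  ],
  hand=[0.04, 0.03, 0.0, 0.0, 0.0, 0.0, 0.0, 0.0],
)

```text
time: 33.98
tool_pos: [453.4, 151.7, 9.3]
ee_rot: [[0.001, 0.999, -0.038], [-0.0, -0.038, -0.999], [-1.0, 0.001, 0.0]]
force: [-1.2, -0.2, 7.2]
grip_width: 59.3
```

step_arm(
  translation=[
    [0, 0, 0.008],
    [0, 0, 0.02],
    [0, 0, 0.035],
    [0, 0, 0.055],
    [0, 0, 0.08],
    [0, 0, 0.1],
    [0, 0, 0.1],
    [0, 0, 0.1],
  ],
  delta_rot=[
    [0, 0, 0],
    [0, 0, 0],
    [0, 0, 0],
    [0, 0, 0],
    [0, 0, 0],
    [0, 0, 0],
    [0, 0, 0],
    [0, 0, 0],
  ],
  hand=[0.0, 0.0, 0.0, 0.0, 0.0, 0.0, 0.0, 0.0],
)

```text
time: 34.65
tool_pos: [453.4, 151.5, 109.3]
ee_rot: [[0.002, 0.999, -0.038], [-0.0, -0.038, -0.999], [-1.0, 0.002, 0.0]]
force: [-0.6, -0.1, -4.9]
grip_width: 59.4
```

```bash
cat > held.py <<'E'
from tips import *
def held(tag):
    p,Q,s=tips(); print(s['force'],s['grip_width'])
    R=np.array(s['ee_rot']);T=(Q-np.array(s['tool_pos']))@R
    cv2.imwrite(tag,p[:,:,::-1])
    m=(T[...,0]>-50)&(T[...,0]<-20)&(abs(T[...,1])<26)&(T[...,2]>-60)&(T[...,2]<-12)
    q=T[m]; A=np.c_[q[:,1],q[:,2],np.ones(len(q))]; c,*_=np.linalg.lstsq(A,q[:,0],rcond=None); print('plane x=',c, 'z range',np.percentile(q[:,2],[.3,99.5]),m.sum())
E
python3 -c "
from held import *
held('pics/w23.png')"
```

```text
grip 59.382130153672286 side -1 1780 [-44.1 -29.5 -28.3] y in [26.8]
grip 59.382130153672286 side 1 1820 [-44.4 -29.5 -28.4] y in [26.8]
[453.37713963 151.49348282 109.31866492] [[0.002, 0.999, -0.038], [-0.0, -0.038, -0.999], [-1.0, 0.002, 0.0]]
[-0.6223452  -0.12838188 -4.89814383] 59.382130153672286
plane x= [ 3.51680408e-03 -5.77405721e-02 -3.58362566e+01] z range [-44.0439027  -12.18745295] 8261
```

step_arm(
  translation=[
    [-0.004, 0.026, 0],
    [-0.008, 0.056, 0],
    [-0.012, 0.088, 0],
    [-0.016, 0.12, 0],
    [-0.0195, 0.15, 0],
    [-0.0198, 0.1584, 0],
    [-0.0198, 0.1584, -0.005],
    [-0.0198, 0.1584, -0.02],
    [-0.0198, 0.1584, -0.035],
    [-0.0198, 0.1584, -0.04],
  ],
  delta_rot=[
    [0, 0, 0.01],
    [0, 0, 0.02],
    [0, 0, 0.03],
    [0, 0, 0.04],
    [0, 0, 0.048],
    [0, 0, 0.048],
    [0, 0, 0.048],
    [0, 0, 0.048],
    [0, 0, 0.048],
    [0, 0, 0.048],
  ],
  hand=[0.0, 0.0, 0.0, 0.0, 0.0, 0.0, 0.0, 0.0, 0.0, 0.0],
)

```text
time: 35.53
tool_pos: [431.7, 306.5, 65.5]
ee_rot: [[-0.003, 1.0, 0.009], [-0.005, 0.009, -1.0], [-1.0, -0.003, 0.005]]
force: [0.0, 0.1, -3.8]
grip_width: 59.3
```

step_arm(
  translation=[
    [0, 0, 0],
    [0, 0, -0.003],
    [0, 0, -0.006],
    [0, 0, -0.009],
    [0, 0, -0.01],
    [0, 0, -0.01],
  ],
  delta_rot=[
    [0, 0, 0],
    [0, 0, 0],
    [0, 0, 0],
    [0, 0, 0],
    [0, 0, 0],
    [0, 0, 0],
  ],
  hand=[0.0, 0.0, 0.0, 0.0, 0.0, 0.0],
)

```text
time: 36.03
tool_pos: [433.2, 309.9, 58.8]
ee_rot: [[0.001, 1.0, 0.01], [-0.001, 0.01, -1.0], [-1.0, 0.001, 0.001]]
force: [0.4, -0.1, -3.3]
grip_width: 59.4
```

```bash
python3 - <<'E'
from held import *
held('pics/w24.png')
p,d=robot.read_camera('scene'); cv2.imwrite('pics/s24.png',cv2.resize(p[110:260,130:330,::-1],None,fx=4,fy=4,interpolation=cv2.INTER_CUBIC))
E
```

```text
grip 59.41834466880908 side -1 2429 [-36.4 -18.7 -18. ] y in [26.9]
grip 59.41834466880908 side 1 2476 [-37.  -18.6 -18. ] y in [26.9]
[433.22862347 309.8600408   58.79443216] [[0.001, 1.0, 0.01], [-0.001, 0.01, -1.0], [-1.0, 0.001, 0.001]]
[ 0.44739221 -0.13484208 -3.26260451] 59.41834466880908
plane x= [ 3.11665266e-03 -5.54115527e-02 -3.57613016e+01] z range [-44.04001593 -12.17817643] 8228
```

View pics/s24.png

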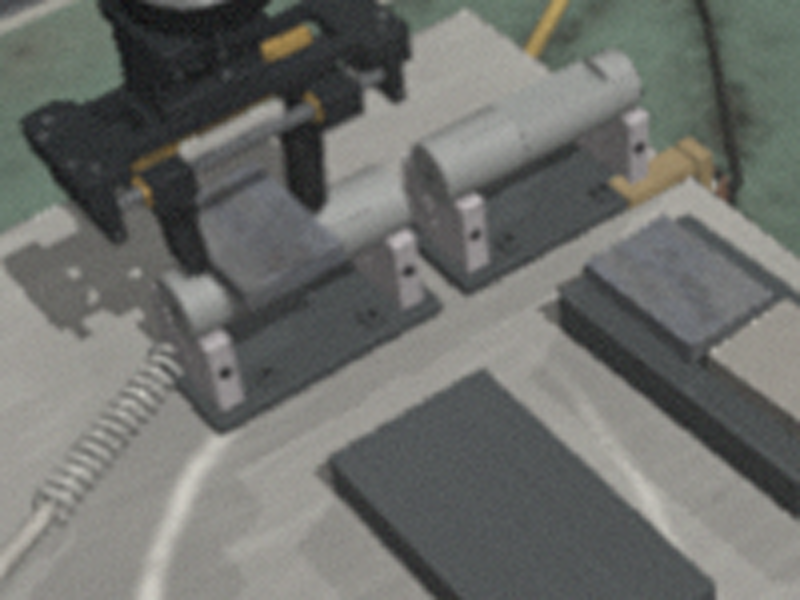

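step_arm(
  translation=[
    [0.0003, 0, -0.0008],
    [0.0003, 0, -0.0016],
    [0.0003, 0, -0.0016],
  ],
  delta_rot=[
    [0, 0, 0],
    [0, 0, 0],
    [0, 0, 0],
  ],
  hand=[0.0, 0.0, 0.0],
)

```text
time: 36.38
tool_pos: [433.8, 310.1, 57.5]
ee_rot: [[0.001, 1.0, 0.01], [-0.0, 0.01, -1.0], [-1.0, 0.001, 0.0]]
force: [-0.4, 0.2, -1.0]
grip_width: 59.6
```

step_arm(
  translation=[
    [0, 0, -0.0006],
    [0, 0, -0.0006],
  ],
  delta_rot=[
    [0, 0, 0],
    [0, 0, 0],
  ],
  hand=[0.0, 0.0],
)

```text
time: 36.55
tool_pos: [433.8, 310.1, 57.3]
ee_rot: [[0.001, 1.0, 0.01], [-0.0, 0.01, -1.0], [-1.0, 0.001, 0.0]]
force: [-1.6, -1.0, 2.9]
grip_width: 59.3
```

Light contact at the expected height. Release and retreat.

step_arm(
  translation=[
    [0, 0, 0],
    [0, 0, 0.0005],
    [0, 0, 0.0005],
    [0, 0, 0.0005],
    [0, 0, 0.006],
    [0, 0, 0.02],
    [0, 0, 0.05],
    [0, 0, 0.08],
    [0, 0, 0.11],
    [0, 0, 0.11],
  ],
  delta_rot=[
    [0, 0, 0],
    [0, 0, 0],
    [0, 0, 0],
    [0, 0, 0],
    [0, 0, 0],
    [0, 0, 0],
    [0, 0, 0],
    [0, 0, 0],
    [0, 0, 0],
    [0, 0, 0],
  ],
  hand=[0.065, 0.075, 0.08, 0.08, 0.08, 0.08, 0.08, 0.08, 0.08, 0.08],
)

```text
time: 37.38
tool_pos: [436.4, 312.5, 172.5]
ee_rot: [[0.008, 1.0, 0.01], [0.005, 0.01, -1.0], [-1.0, 0.008, -0.005]]
force: [-0.0, 0.1, 0.2]
grip_width: 80.4
```

step_arm(
  translation=[
    [0.04, -0.015, 0.02],
    [0.08, -0.03, 0.04],
    [0.12, -0.04, 0.04],
    [0.16, -0.05, 0.04],
    [0.2, -0.06, 0.04],
    [0.2, -0.06, 0.04],
    [0.2, -0.06, 0.04],
  ],
  delta_rot=[
    [0, 0, 0],
    [0, 0, 0],
    [0, 0, 0],
    [0, 0, 0],
    [0, 0, 0],
    [0, 0, 0],
    [0, 0, 0],
  ],
  hand=[0.08, 0.08, 0.08, 0.08, 0.08, 0.08, 0.08],
)

```text
time: 37.97
tool_pos: [636.2, 247.3, 205.7]
ee_rot: [[0.001, 1.0, 0.005], [-0.002, 0.005, -1.0], [-1.0, 0.001, 0.002]]
force: [-0.7, 0.2, 0.1]
grip_width: 79.8
```

```bash
python3 - <<'E'
from chk import *
from seat import seat
from plates import plates
print(robot.observe()['tool_pos'],np.round(robot.observe()['ee_rot'],3).tolist())
for n in('wrist','top','scene'):
    try:
        Q=chk(n,433.5,310,f'pics/{n}25.png')
        seat(n,381,521,310.3,1,Q=Q)
        seat(n,546,686,311,-1,Q=Q)
    except Exception as e: print(n,e)
plates('wrist')
E
```

```text
[636.15609211 247.25483016 205.67692451] [[0.001, 1.0, 0.005], [-0.002, 0.005, -1.0], [-1.0, 0.001, 0.002]]
wrist plate c [433.9 309.6] size [62. 88.] yaw 0.004 z 91.9 tilt x,y rad [-0.004  0.021] 6647
wrist axis y 309.9 slope 0.0091 z 63.4 at x 451 ends [381.6 521.1] mid 451.3 seat [462.5 464.4] mid 463.5 flat z 92.0 roll -1.5 deg 1507
wrist axis y 310.5 slope -0.0062 z 63.2 at x 616 ends [547.7 686.8] mid 617.2 seat [601.2 667.2] mid 634.2 flat z 77.6 roll -0.9 deg 1496
top plate c [433.1 309.7] size [58. 88.] yaw 0.025 z 91.6 tilt x,y rad [-0.003  0.02 ] 1265
top axis y 310.2 slope 0.0156 z 62.8 at x 451 ends [380.7 521. ] mid 450.8 seat [392.9 469.4] mid 431.1 flat z 91.5 roll -0.9 deg 312
top index -1 is out of bounds for axis 0 with size 0
scene plate c [433.2 309.5] size [62. 91.] yaw 0.014 z 91.4 tilt x,y rad [0.    0.021] 814
scene axis y 310.1 slope 0.0175 z 62.8 at x 451 ends [378.9 517.8] mid 448.3 seat [402.2 402.6] mid 402.4 flat z 91.3 roll -1.7 deg 179
scene axis y 310.9 slope -0.0080 z 62.9 at x 616 ends [543.9 684.2] mid 614.1 seat [603.5 673.7] mid 638.6 flat z 77.1 roll -1.2 deg 142
wrist light c(621.6,56.2) px(265,338) size 60x49 yaw -1.541 z 43.9 n 1567
wrist blue c(613.2,173.0) px(258,249) size 89x60 yaw 0.027 z 43.9 n 3868
```

View pics/wrist25.png

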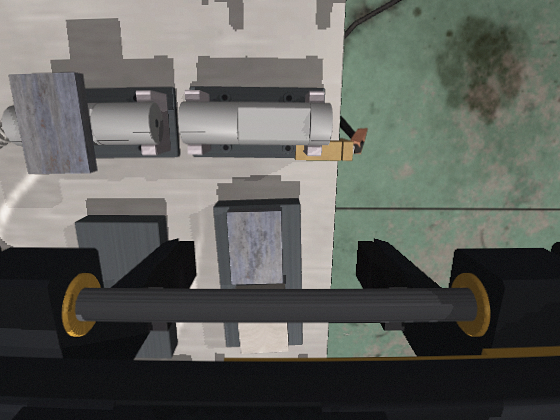

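step_arm(
  translation=[
    [-0.008, -0.025, -0.02],
    [-0.016, -0.05, -0.045],
    [-0.0226, -0.0745, -0.07],
    [-0.0226, -0.0745, -0.1],
    [-0.0226, -0.0745, -0.125],
    [-0.0226, -0.0745, -0.13],
    [-0.0226, -0.0745, -0.13],
    [-0.0226, -0.0745, -0.13],
  ],
  delta_rot=[
    [0, 0, 0.022],
    [0, 0, 0.022],
    [0, 0, 0.022],
    [0, 0, 0.022],
    [0, 0, 0.022],
    [0, 0, 0.022],
    [0, 0, 0.022],
    [0, 0, 0.022],
  ],
  hand=[0.08, 0.08, 0.08, 0.08, 0.08, 0.08, 0.08, 0.08],
)

```text
time: 38.83
tool_pos: [611.0, 176.9, 77.9]
ee_rot: [[0.002, 0.999, 0.034], [0.0, 0.034, -0.999], [-1.0, 0.002, -0.0]]
force: [0.1, 0.7, 1.3]
grip_width: 80.0
```

```bash
python3 - <<'E'
from tips import *
p,Q,s=tips(); cv2.imwrite('pics/w26.png',p[:,:,::-1]); print(s['force'])
from plates import plates
plates('wrist',s=s,Q=Q,p=p)
E
```

```text
grip 79.97475919060021 side -1 1727 [-47.  -28.4 -27.7] y in [39.5]
grip 79.97475919060021 side 1 1726 [-46.3 -28.5 -27.6] y in [39.8]
[611.00992625 176.89013319  77.94050203] [[0.002, 0.999, 0.034], [0.0, 0.034, -0.999], [-1.0, 0.002, -0.0]]
[0.10362728 0.72919479 1.26298292]
wrist light c(620.4,80.3) px(283,339) size 60x33 yaw -1.534 z 43.9 n 2713
wrist blue c(613.5,172.7) px(278,220) size 89x60 yaw 0.032 z 43.9 n 10693
```

View pics/w26.png

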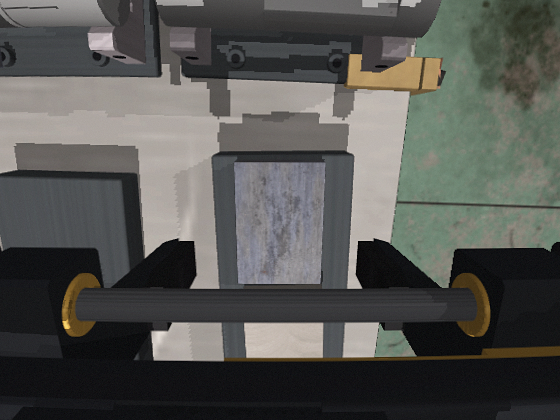

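step_arm(
  translation=[
    [0.0025, -0.0041, 0],
    [0.0025, -0.0041, -0.015],
    [0.0025, -0.0041, -0.03],
    [0.0025, -0.0041, -0.045],
    [0.0025, -0.0041, -0.058],
    [0.0025, -0.0041, -0.069],
    [0.0025, -0.0041, -0.069],
    [0.0025, -0.0041, -0.069],
  ],
  delta_rot=[
    [0, 0, -0.002],
    [0, 0, -0.002],
    [0, 0, -0.002],
    [0, 0, -0.002],
    [0, 0, -0.002],
    [0, 0, -0.002],
    [0, 0, -0.002],
    [0, 0, -0.002],
  ],
  hand=[0.08, 0.08, 0.08, 0.08, 0.08, 0.08, 0.08, 0.08],
)

```text
time: 39.55
tool_pos: [613.5, 171.3, 7.6]
ee_rot: [[0.001, 1.0, 0.03], [-0.001, 0.03, -1.0], [-1.0, 0.001, 0.001]]
force: [0.1, 0.2, 0.3]
grip_width: 80.2
```

step_arm(
  translation=[
    [0, 0, 0],
    [0, 0, 0],
    [0, 0, 0],
    [0, 0, 0],
    [0, 0, 0],
    [0, 0, 0],
    [0, 0, 0],
    [0, 0, 0],
  ],
  delta_rot=[
    [0, 0, 0],
    [0, 0, 0],
    [0, 0, 0],
    [0, 0, 0],
    [0, 0, 0],
    [0, 0, 0],
    [0, 0, 0],
    [0, 0, 0],
  ],
  hand=[0.04, 0.03, 0.0, 0.0, 0.0, 0.0, 0.0, 0.0],
)

```text
time: 40.22
tool_pos: [613.9, 171.5, 8.4]
ee_rot: [[0.002, 1.0, 0.03], [-0.0, 0.03, -1.0], [-1.0, 0.002, 0.0]]
force: [-0.4, -0.4, 6.1]
grip_width: 59.8
```

step_arm(
  translation=[
    [0, 0, 0.008],
    [0, 0, 0.02],
    [0, 0, 0.035],
    [0, 0, 0.055],
    [0, 0, 0.08],
    [0, 0, 0.1],
    [0, 0, 0.1],
    [0, 0, 0.1],
  ],
  delta_rot=[
    [0, 0, 0],
    [0, 0, 0],
    [0, 0, 0],
    [0, 0, 0],
    [0, 0, 0],
    [0, 0, 0],
    [0, 0, 0],
    [0, 0, 0],
  ],
  hand=[0.0, 0.0, 0.0, 0.0, 0.0, 0.0, 0.0, 0.0],
)

```text
time: 40.88
tool_pos: [614.3, 171.6, 109.2]
ee_rot: [[0.004, 1.0, 0.03], [0.0, 0.03, -1.0], [-1.0, 0.004, -0.0]]
force: [-1.0, -0.2, -5.2]
grip_width: 59.4
```

```bash
python3 -c "
from held import *
held('pics/w27.png')"
```

```text
grip 59.44405933301565 side -1 1771 [-44.3 -29.3 -27.9] y in [26.8]
grip 59.44405933301565 side 1 1796 [-44.7 -29.1 -28.4] y in [26.9]
[614.30155041 171.58191805 109.15565873] [[0.004, 1.0, 0.03], [0.0, 0.03, -1.0], [-1.0, 0.004, -0.0]]
[-1.02468909 -0.23915468 -5.15345327] 59.44405933301565
plane x= [ 2.71354898e-03 -5.31334257e-02 -3.66660709e+01] z range [-45.36335444 -12.17541995] 8695
```

step_arm(
  translation=[
    [0.004, 0.026, 0],
    [0.008, 0.052, 0],
    [0.012, 0.08, 0],
    [0.016, 0.108, 0],
    [0.0199, 0.13, 0],
    [0.0199, 0.1376, 0],
    [0.0199, 0.1376, -0.005],
    [0.0199, 0.1376, -0.02],
    [0.0199, 0.1376, -0.035],
    [0.0199, 0.1376, -0.04],
  ],
  delta_rot=[
    [0, 0, -0.01],
    [0, 0, -0.02],
    [0, 0, -0.03],
    [0, 0, -0.036],
    [0, 0, -0.036],
    [0, 0, -0.036],
    [0, 0, -0.036],
    [0, 0, -0.036],
    [0, 0, -0.036],
    [0, 0, -0.036],
  ],
  hand=[0.0, 0.0, 0.0, 0.0, 0.0, 0.0, 0.0, 0.0, 0.0, 0.0],
)

```text
time: 41.77
tool_pos: [631.4, 304.9, 63.0]
ee_rot: [[-0.004, 1.0, -0.008], [-0.005, -0.008, -1.0], [-1.0, -0.004, 0.005]]
force: [0.2, -1.1, -4.9]
grip_width: 59.3
```

step_arm(
  translation=[
    [0, 0, 0],
    [0, 0, -0.003],
    [0, 0, -0.006],
    [0, 0, -0.009],
    [0, 0, -0.01],
    [0, 0, -0.01],
  ],
  delta_rot=[
    [0, 0, 0],
    [0, 0, 0],
    [0, 0, 0],
    [0, 0, 0],
    [0, 0, 0],
    [0, 0, 0],
  ],
  hand=[0.0, 0.0, 0.0, 0.0, 0.0, 0.0],
)

```text
time: 42.27
tool_pos: [633.3, 308.9, 57.6]
ee_rot: [[0.001, 1.0, -0.006], [-0.001, -0.006, -1.0], [-1.0, 0.001, 0.001]]
force: [-0.4, 0.1, -4.2]
grip_width: 59.8
```

step_arm(
  translation=[
    [0.0008, 0.0003, 0],
    [0.0008, 0.0003, -0.0006],
    [0.0008, 0.0003, -0.0012],
    [0.0008, 0.0003, -0.0012],
  ],
  delta_rot=[
    [0, 0, 0],
    [0, 0, 0],
    [0, 0, 0],
    [0, 0, 0],
  ],
  hand=[0.0, 0.0, 0.0, 0.0],
)

```text
time: 42.6
tool_pos: [634.4, 309.3, 56.6]
ee_rot: [[0.001, 1.0, -0.006], [-0.0, -0.006, -1.0], [-1.0, 0.001, 0.0]]
force: [0.1, 0.5, -4.1]
grip_width: 59.6
```

step_arm(
  translation=[
    [0, 0, -0.0006],
    [0, 0, -0.0006],
  ],
  delta_rot=[
    [0, 0, 0],
    [0, 0, 0],
  ],
  hand=[0.0, 0.0],
)

```text
time: 42.77
tool_pos: [634.4, 309.4, 56.4]
ee_rot: [[0.001, 1.0, -0.006], [-0.0, -0.006, -1.0], [-1.0, 0.001, 0.0]]
force: [-1.1, -0.5, 0.0]
grip_width: 59.7
```

step_arm(
  translation=[
    [0, 0, -0.0005],
    [0, 0, -0.0005],
  ],
  delta_rot=[
    [0, 0, 0],
    [0, 0, 0],
  ],
  hand=[0.0, 0.0],
)

```text
time: 42.93
tool_pos: [634.4, 309.4, 56.3]
ee_rot: [[0.001, 1.0, -0.006], [-0.0, -0.006, -1.0], [-1.0, 0.001, 0.0]]
force: [-2.0, -2.0, 4.2]
grip_width: 59.7
```

step_arm(
  translation=[
    [0, 0, 0],
    [0, 0, 0.0005],
    [0, 0, 0.0005],
    [0, 0, 0.0005],
    [0, 0, 0.006],
    [0, 0, 0.02],
    [0, 0, 0.05],
    [0, 0, 0.08],
    [0, 0, 0.11],
    [0, 0, 0.11],
  ],
  delta_rot=[
    [0, 0, 0],
    [0, 0, 0],
    [0, 0, 0],
    [0, 0, 0],
    [0, 0, 0],
    [0, 0, 0],
    [0, 0, 0],
    [0, 0, 0],
    [0, 0, 0],
    [0, 0, 0],
  ],
  hand=[0.065, 0.075, 0.08, 0.08, 0.08, 0.08, 0.08, 0.08, 0.08, 0.08],
)

```text
time: 43.77
tool_pos: [638.0, 311.5, 174.0]
ee_rot: [[0.011, 1.0, -0.006], [0.005, -0.006, -1.0], [-1.0, 0.011, -0.006]]
force: [1.3, 0.1, 0.4]
grip_width: 80.0
```

step_arm(
  translation=[
    [-0.03, -0.02, 0.02],
    [-0.06, -0.04, 0.06],
    [-0.09, -0.06, 0.08],
    [-0.11, -0.07, 0.08],
    [-0.11, -0.07, 0.08],
    [-0.11, -0.07, 0.08],
  ],
  delta_rot=[
    [0, 0, 0],
    [0, 0, 0],
    [0, 0, 0],
    [0, 0, 0],
    [0, 0, 0],
    [0, 0, 0],
  ],
  hand=[0.08, 0.08, 0.08, 0.08, 0.08, 0.08],
)

```text
time: 44.27
tool_pos: [523.9, 238.9, 247.2]
ee_rot: [[0.003, 1.0, -0.006], [0.0, -0.006, -1.0], [-1.0, 0.003, -0.0]]
force: [0.2, 0.3, 0.2]
grip_width: 80.1
```

```bash
python3 - <<'E'
from chk import *
from seat import seat
s=robot.observe();print(s['time'],s['tool_pos'],s['force'])
for n in('wrist','scene'):
  for nm,x,y,a in(('A',634,310,(546,686,311,-1)),('B',433.5,310,(381,521,310.3,1)),('C',428.5,-78.4,(375,515,-79.5,1))):
    try:
        print(nm,end=' ');Q=chk(n,x,y,f'pics/{n}30.png'); seat(n,*a,Q=Q)
    except Exception as e: print(n,e)
E
```

```text
44.2667 [523.92458371 238.87068779 247.22116808] [0.15857737 0.25857582 0.20840032]
A wrist plate c [634.1 310.5] size [61. 88.] yaw 0.003 z 91.8 tilt x,y rad [0.003 0.017] 5409
wrist axis y 310.4 slope -0.0083 z 63.1 at x 616 ends [546.8 686.3] mid 616.6 seat [602.5 604.7] mid 603.6 flat z 91.8 roll -0.9 deg 1237
B wrist plate c [433.8 309.9] size [61. 88.] yaw 0.015 z 91.9 tilt x,y rad [-0.003  0.021] 5430
wrist axis y 309.9 slope 0.0082 z 63.2 at x 451 ends [381.8 520.6] mid 451.2 seat [463.  465.6] mid 464.3 flat z 91.9 roll -1.1 deg 1265
C wrist attempt to get argmax of an empty sequence
A scene plate c [632.9 310.2] size [92. 63.] yaw -0.014 z 91.3 tilt x,y rad [0.006 0.02 ] 643
scene axis y 310.7 slope -0.0084 z 62.8 at x 616 ends [543.9 685.8] mid 614.9 seat [602.4 604.1] mid 603.2 flat z 91.4 roll -2.7 deg 150
B scene plate c [432.3 308.5] size [61. 91.] yaw 0.004 z 91.3 tilt x,y rad [-0.002  0.025] 813
scene axis y 310.1 slope 0.0195 z 62.7 at x 451 ends [379.1 519. ] mid 449.1 seat [392.1 474. ] mid 433.0 flat z 91.2 roll -1.0 deg 177
C scene plate c [426.3 -79.1] size [90. 61.] yaw -0.021 z 91.1 tilt x,y rad [-0.002 -0.015] 1651
scene axis y -79.6 slope -0.0329 z 62.3 at x 445 ends [373.9 513.2] mid 443.6 seat [395.8 398.5] mid 397.2 flat z 90.8 roll 0.4 deg 377
```

View pics/wrist30.png

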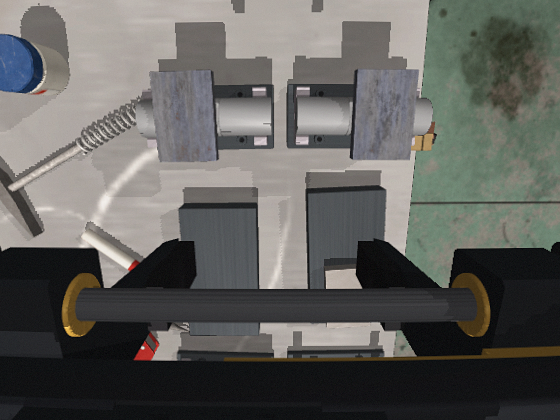

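View pics/scene30.png

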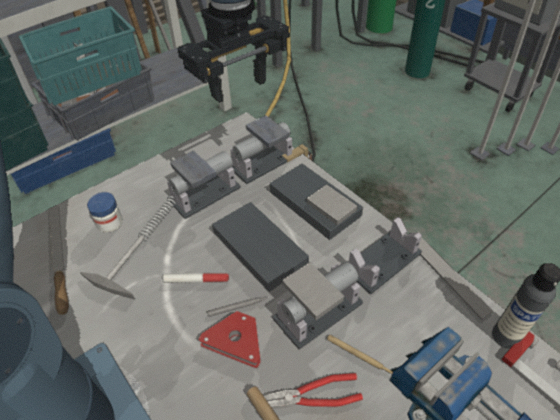

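All three plates are seated: A at (634.1,310.5) and B at (433.8,309.9) by the wrist camera, C in the scene view around px (315,290). The tool is clear, so I'm handing in.

```bash
python3 -c "
from cell import robot
print(robot.finish_job())"
```

```text
the job is handed in; nothing more can be done
None
```

The job is handed in. There were three shafts (vee at the right far position was empty). I rolled each one flat-up by gripping its free section, then laid a plate in each seat. No verdict came back, so the result below rests on my own camera checks.

| Shaft | Flat off vertical (last check) | Plate tilt | Plate centre off seat middle, along the shaft | Plate centre off the axis, across |
|---|---|---|---|---|
| Left far | 1–3° | about 0.02 rad | about 0.3 mm | about 0.5 mm |
| Left near | 1–2° | about 0.02 rad | about 0.5 mm | about 0.5 mm |
| Right near | under 1.5° | about 0.01 rad | about 0.5 mm | about 0.5 mm |

- **Limits:** these are all inside 4.6° for the flats, 0.08 rad for plate tilt, and 5 mm along and 9 mm across for plate position. Plate tops were 91–92 mm above the table, as they should be when seated.
- **Shaft centring:** the two left shafts slid 2–3.5 mm along their V-blocks during the rolling, against the 8 mm allowed. For the right one I checked only its end positions, which changed by under 1 mm.
- **First roll slipped:** the finger tips sit about 30 mm behind the stated tool centre, so my first grip on the left near shaft was too shallow. I regripped deeper and rolled it the rest of the way.
- **Where the cameras disagreed:** the scene camera read shaft and plate positions 1–2 mm lower in x than the other two. It also read flat angles up to 2° different from the wrist camera.
- **Not rechecked close up:** in the final look, the right shaft's plate was seen only by the scene camera. The wrist and top views are from just after I placed it.

Clock time was about 45 s of the 210 s allowed.

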